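# Start the setting press's screw with the crank

## Task

The screw of the small setting press stands in its threaded boss with the thread not yet caught. Put the crank on the screw's square head, socket down and fully home, then wind it backward (counter-clockwise seen from above) by its turning grip until the screw drops into the thread, and from there forward one full turn so that it is started. Finish holding the crank still by its grip so that I can hang the die on the screw's nose, and leave the other things on the bench where they lie.

Things in the scene. Friction and masses are not known exactly. Their poses are not given: they have to be found in the camera images.
- press: fixed C-frame bench press of grey iron, foot 150 x 96 mm, 125 mm high; origin on the bench under the screw's vertical axis, z up, the column stands on its +x side, the throat is open to -x; above the boss (round, 49 mm across, top 125 mm over the bench) there is nothing but the screw
- screw_shoulder (a point): on the screw, at the centre of the round shoulder (36 mm across) on which the crank's hub comes to rest, 165 mm over the bench when the thread has just dropped in; z up; above it stands the square head, 14 x 14 mm and 28 mm tall, its sides along this point's x and y; it turns and rises with the screw
- press_screw (a joint): height of the screw in m. Backing the unstarted screw lifts it 1.2 mm each eighth of a turn; when its thread end passes the boss's it falls 8 to 10 mm, to about 0; wound forward from there it sinks 10 mm a turn. It slides freely and drops by its own weight (do not press it down); the square socket lets it slide; a stop at 12 mm keeps it from being lifted out
- screw_turn (a joint): angle of the screw in rad, growing counter-clockwise seen from above (backward, unscrewing: right-hand thread); the drop comes somewhere within one turn backward of the start; it turns easily, 0.03 N m of friction
- crank: steel crank, about 220 g, lying on the 3 mm thick mat, socket down; origin: centre of the hub's underside, z up. Hub 34 x 34 mm, sides along x and y, 40 mm high (round above 30 mm); square socket underneath 16.4 mm wide, 30 mm deep, sides along x and y (fits in four ways). A 14 mm wide arm (top at 33 mm) runs to +x; a 29 mm ball stands out to -x as far as 67 mm. Take the hub across its y sides
- crank_handle (a point): middle of the crank's turning grip, an upright black sleeve 18 mm thick and 49 mm long (36 to 85 mm above the hub's underside), 75 mm from the hub's axis along the crank's +x, this point 62 mm above the hub's underside; the sleeve spins freely on its pin, so it can be pinched firmly and led round a circle without turning the gripper
- snap_jar: bystander: glass jar of brass snaps with a green lid, 68 mm across, 84 mm high
- tape_measure: bystander: tape measure, 56 x 109 x 34 mm
- screwdriver: bystander: screwdriver with green handle, 174 mm long
- key_fob: bystander: leather key fob with ring, 91 mm long
- rivet_tin: bystander: red tin, 76 x 104 x 30 mm

How it is judged:
On the way, in this order (a step that is already met when the one before it is completed fails the run):
1. the crank sits on the square head, fully home (horizontal distance between crank and screw_shoulder below 0.004 m and z of crank in the frame of screw_shoulder below 0.004 m and angle between crank's own z axis and vertical below 0.15 rad), for 0.2 s.
2. the screw has been wound backward with the crank until it dropped (value of joint screw_turn above -1 rad and value of joint press_screw below 0.003 m and horizontal distance between crank and screw_shoulder below 0.006 m), for 0.1 s.
At the end, for the whole second after the job is handed in: the screw is one turn into the boss after its drop (0.65 to 1.35 turns, 6.5 to 13.5 mm below the drop level) and at rest, the crank still on its square head (within 22 mm of home, tilted less than 0.2 rad), and the fingers grip the crank by its turning grip with at least 3 N (value of joint press_screw between -0.0135 and -0.0065 m and velocity of joint screw_turn between -0.1 and 0.1 rad/s and horizontal distance between crank and screw_shoulder below 0.006 m and z of crank in the frame of screw_shoulder below 0.022 m and angle between crank's own z axis and vertical below 0.2 rad and distance between the grasp point and crank_handle below 0.04 m and contact force between the fingers and crank above 3 N); the arm keeps its last pose, push and grip.
It fails at once if a bystander is pushed more than 25 mm away (distance of any of snap_jar, tape_measure, screwdriver, key_fob, rivet_tin from where it was at the start of the episode above 0.025 m).
It also fails if it takes over 67 s, if anything falls off the work surface, if the arm or the gripper's body presses on something with over 40 N, if the wrist force passes 120 N, or if a joint passes its speed limit or range.

## Robot

A 6-joint arm with a two-finger parallel gripper is mounted at the origin on a cart in front of the work surface, level with it; the furniture and walls round the work are solid. World frame = base frame: x ahead of the robot, y to its left, z up, the work surface at z = 0. Lengths are in m, angles in rad, forces in N, time in s.
With the tool pointing down it reaches from about 0.35 to 0.775 m from the base axis. Payload 5.5 kg.
Tool frame: the origin (TCP) lies midway between the tips of the shut fingers; the grasp point (between the pads) lies 19 mm behind it (env.hold_point_z is the distance from the TCP to the grasp point, in m); z points along the fingers, y is the line along which they close (so a half turn about z gives the same grasp; the last joint's range is limited). The gripper opens to 85 mm and grips with 20 to 120 N. Pads are 22 mm wide; open, the fingers measure 114 mm over their backs; the gripper's body (76 mm by 85 mm) begins 54 mm behind the grasp point. The pads swing forward as they close: fully open they stand 13 mm farther back than shut.
Start: joints at [-1.291, 0.313, 0.046, 1.304, 0, 1.431], TCP at [0.234, -0.525, 0.205] pointing down, gripper open.
Joint ranges: [-2.76, 2.76], [-0.86, 1.69], [-1.03, 1.26], [-2.2, 2.34], [-1.47, 1.5], [-3.14, 3.14]. Speed limits (rad/s): [2.57, 2.57, 3.14, 3.14, 3.14, 3.14].

## Interface

Orientations are given as a unit quaternion [w, x, y, z].
In Python, from workcell import env, read_camera gives the robot as it stands. The module is installed in compiled form; this text tells all that it offers.
- The arm moves only by the tool carry_out, never from a script. Its argument "moves" is a list of rows, each an object of numbers: "tx", "ty", "tz": the shift along the world's x, y, z in cm; "wx", "wy", "wz": the turn, a rotation vector about the world's x, y, z in rad; "claw": the closure, from -1 (fully open) to 1 (shut). A call has 1 to 8 rows; each row shifts and turns the commanded pose from where the row before left it; what a row does not reach is not made up. A row lasts 1/8 s, in which the tool goes at most 62.5 mm and 10.7 degrees, less where a joint would pass 70% of its speed; a pose out of reach is approached as far as the arm can. A call is refused whole if a number of a shift passes 6.25 or a number of a turn 0.188, either way. A call with a gripper value outside its range is refused whole. The fingers move at their own pace and stop on an object; "newtons" is the grip in N (left out, the last holds). Time passes only in rows, so rows that do not move let the fingers close. It gives the time, the measured TCP pose, the force, the opening and the grip force at its end, in the units of the state.
- env.get_state(): the state, without advancing time (a new reading comes with each control period).
- read_camera(name): name is "scene" or "top" or "wrist"; returns a dict with "image" (400x640x3 uint8, blue, green, red), "z_map" (400x640 float32, m along the optical axis (not along the pixel's ray), 0 where there is no reading), "fx", "fy", "cx", "cy" (pixels), "camera_from_world" (4x4, takes a point from world to camera coordinates); the wrist camera has in their place "hand_eye" (4x4, takes a point from camera to tool coordinates, whose origin is the TCP and whose axes are the flange's). Camera axes: x right, y down, z forward; pixel columns grow to the right and rows downward; lengths in m; the calibration is good to about 2 mm. A picture is of the moment at which its call begins: read the wrist's pose just before it.
- env.hand_in(): hands the job in; it is judged then, once.
The state is a dict: "clock": time; "joint_pos": joint angles; "qvel": joint speeds; "tau": joint torques, N m; "tcp_pos": TCP position; "orientation": TCP orientation; "wrist_force": force on the tool from outside, world axes, zero at the start; "ft_torque": the same for the moment, N m; "finger_gap": finger opening in m; "grip_force": force on a finger pad.
Only numpy, scipy, OpenCV 4.12 (cv2) and the standard library are available. Lean on these libraries where they do the work, as an engineer would, in place of code of your own. Each camera call takes 0.05 s, during which the arm holds its last target. There are 200 camera calls.

## Working session

There is one attempt and no reset: what is moved stays moved. The work goes in short steps, Python scripts to look and compute and a tool call to move; the robot and the scene stay as the last step left them, time stands still between calls to the robot, and variables do not carry over. Pictures are saved under pics/ and viewed, at most 10 in all, crops included, and the job is handed in when it is done.

Besides the shell and the picture viewer there is one more tool, called after "Emit:" as a command line: name --argument value ..., lists and objects as JSON in quotes. carry_out: Moves the arm, as the interface text tells. Its arguments: {"type":"object","properties":{"moves":{"type":"array","items":{"type":"object","properties":{"tx":{"type":"number"},"ty":{"type":"number"},"tz":{"type":"number"},"wx":{"type":"number"},"wy":{"type":"number"},"wz":{"type":"number"},"claw":{"type":"number"}}}},"newtons":{"type":"number"}},"required":["moves"]}

```bash
mkdir -p pics
cat > h.py <<'E'
from workcell import env, read_camera
import numpy as np, cv2
def pts(c, T=None):
    z=c["z_map"]; v,u=np.mgrid[:z.shape[0],:z.shape[1]]
    p=np.stack([(u-c["cx"])/c["fx"]*z,(v-c["cy"])/c["fy"]*z,z],-1)
    M=np.linalg.inv(c["camera_from_world"]) if T is None else T
    w=p@M[:3,:3].T+M[:3,3]; w[z==0]=np.nan
    return w
def proj(c,P):
    M=c["camera_from_world"]; q=M[:3,:3]@np.array(P)+M[:3,3]
    return q[0]/q[2]*c["fx"]+c["cx"], q[1]/q[2]*c["fy"]+c["cy"]
E
python3 - <<'E'
from h import *
s=env.get_state();print(s)
for n in("scene","top"):
    c=read_camera(n);np.savez(n+"0.npz",**c);cv2.imwrite(f"pics/{n}0.png",c["image"])
    print(n,np.linalg.inv(c["camera_from_world"]).round(3),c["fx"])
E
```

```text
{'clock': 0.0, 'joint_pos': array([-1.29062324e+00,  3.13998807e-01,  4.49559022e-02,  1.30364678e+00,
        9.32135914e-07,  1.43117662e+00]), 'qvel': array([ 0.00132743,  0.00038826, -0.00128683,  0.000652  ,  0.00133947,
        0.00140379]), 'tau': array([ 2.74683218e-03, -4.80626678e+01,  2.98533726e+01,  1.91888673e-02,
        6.96266102e-05, -1.28440294e-05]), 'tcp_pos': array([ 0.2341695 , -0.52450932,  0.20450043]), 'orientation': array([-9.44374323e-04,  9.78052069e-01,  2.08358476e-01, -6.60097571e-05]), 'wrist_force': array([-0.2689427 ,  0.63085867, -0.01552743]), 'ft_torque': array([ 0.01366139, -0.01769996, -0.00222175]), 'grip_force': 0.0, 'finger_gap': 0.08546441062161042}
scene [[ 0.992 -0.106  0.068  0.525]
 [-0.126 -0.789  0.601 -0.908]
 [-0.01  -0.605 -0.796  1.196]
 [ 0.     0.     0.     1.   ]] 496.2105446425197
top [[-0.027 -0.983  0.184  0.339]
 [-1.     0.029  0.009 -0.105]
 [-0.015 -0.184 -0.983  1.517]
 [ 0.     0.     0.     1.   ]] 507.2020999745417
```

View pics/scene0.png

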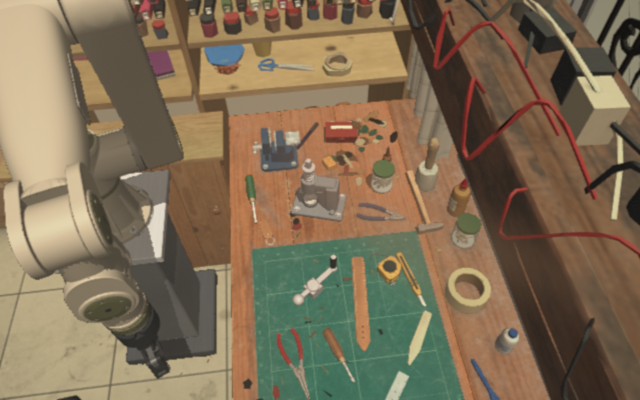

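View pics/top0.png

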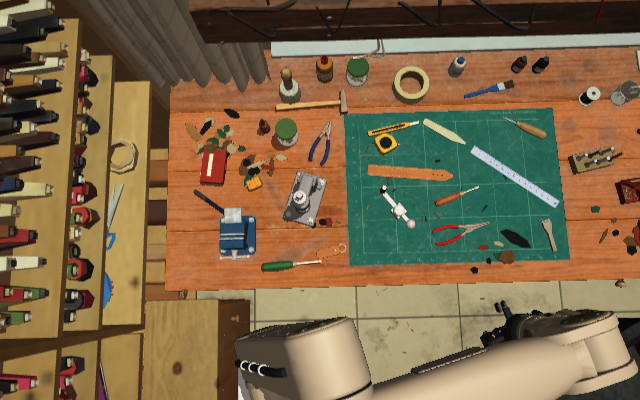

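The pictures show the press at scene (318,190) / top (303,198). The crank is at scene (315,285) / top (398,208), with its black grip at top (383,190) and its ball at top (411,224). Next I'll measure them.

Run:
```python
from h import *
L=lambda n:{k:(v if v.ndim else v.item()) for k,v in np.load(n+"0.npz").items()}
t=L("top");s=L("scene")
for n,c in(("top",t),("scene",s)):
    w=pts(c)
    for name,(u,v) in ({"hub":(399,208),"grip":(383,189),"ball":(411,224),"screwtop":(302,197),"col":(312,185)} if n=="top" else {"hub":(314,285),"grip":(334,260),"ball":(298,299),"screwtop":(309,163),"col":(330,190)}).items():
        print(n,name,w[v,u].round(4))
# height map segments
w=pts(t);x,y,z=w[...,0],w[...,1],w[...,2]
for nm,(a,b,c0,d) in {"press":(275,335,160,235),"crank":(375,420,178,235)}.items():
    m=np.zeros(z.shape,bool);m[c0:d,a:b]=1
    for lo,hi in((.01,.03),(.03,.045),(.045,.1),(.1,.14),(.14,.18),(.18,.3)):
        k=m&(z>lo)&(z<hi)
        if k.sum()>3:print(nm,lo,hi,k.sum(),w[k].mean(0).round(4),w[k].min(0).round(3),w[k].max(0).round(3))
a=cv2.resize(t["image"][150:250,270:430],None,fx=5,fy=5,interpolation=cv2.INTER_CUBIC)
b=cv2.resize(s["image"][140:320,270:370],None,fx=4,fy=4,interpolation=cv2.INTER_CUBIC)
cv2.imwrite("pics/a.png",a)
```

```text
top hub [ 0.5613 -0.3231  0.041 ]
top grip [ 0.6087 -0.2724  0.0972]
top ball [ 0.5125 -0.3546  0.046 ]
top screwtop [ 0.5775 -0.045   0.1804]
top col [ 0.6231 -0.071   0.1134]
scene hub [ 0.5606 -0.3261  0.0434]
scene grip [ 0.6177 -0.2853  0.0874]
scene ball [ 0.5163 -0.3569  0.0384]
scene screwtop [ 0.5832 -0.0478  0.1972]
scene col [ 0.6347 -0.0819  0.1148]
press 0.01 0.03 891 [ 0.5897 -0.0481  0.016 ] [ 0.498 -0.136  0.01 ] [0.725 0.042 0.029]
press 0.03 0.045 20 [ 0.5881 -0.0516  0.0341] [ 0.558 -0.084  0.03 ] [0.642 0.007 0.04 ]
press 0.045 0.1 44 [ 0.5983 -0.0617  0.0811] [ 0.555 -0.085  0.046] [ 0.644 -0.018  0.099]
press 0.1 0.14 440 [ 0.6125 -0.0513  0.1198] [ 0.555 -0.083  0.101] [ 0.662 -0.014  0.137]
press 0.14 0.18 100 [ 0.5772 -0.0379  0.1711] [ 0.562 -0.053  0.14 ] [ 0.596 -0.02   0.178]
press 0.18 0.3 37 [ 0.578  -0.0379  0.1967] [ 0.57  -0.046  0.18 ] [ 0.588 -0.029  0.207]
crank 0.01 0.03 110 [ 0.578  -0.3215  0.0133] [ 0.487 -0.392  0.01 ] [ 0.66  -0.252  0.029]
crank 0.03 0.045 269 [ 0.5561 -0.319   0.0386] [ 0.501 -0.367  0.03 ] [ 0.618 -0.267  0.045]
crank 0.045 0.1 98 [ 0.5675 -0.3095  0.0607] [ 0.506 -0.363  0.045] [ 0.619 -0.267  0.097]
```

View pics/a.png

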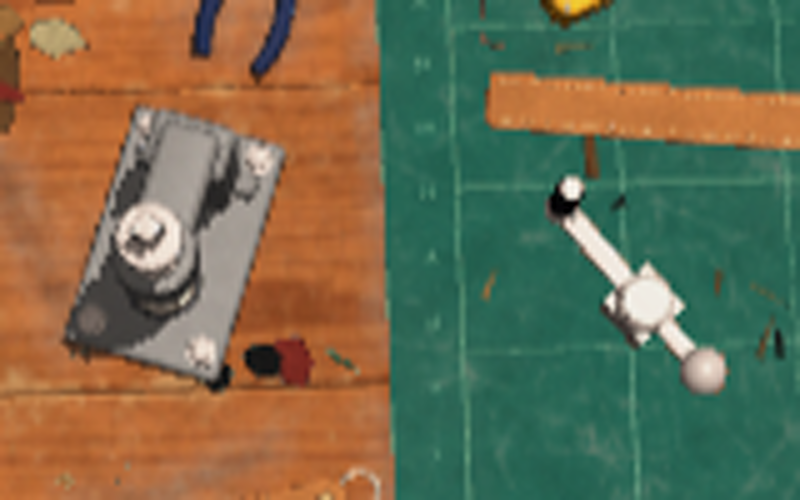

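The crop shows the hub as a square at crop (645,300) with the grip at (568,195). The screw is at (150,235). I'll move above the crank and look with the wrist camera.

Emit:
carry_out --moves '[{"tx": 3.5,"ty": 2,"tz": 1,"wz": 0.03},{"tx": 3.5,"ty": 2,"tz": 1,"wz": 0.03},{"tx": 3.5,"ty": 2,"tz": 1,"wz": 0.03},{"tx": 3.5,"ty": 2,"tz": 1,"wz": 0.04},{"tx": 3.5,"ty": 2,"wz": 0.05},{"tx": 3.5,"ty": 2,"wz": 0.05},{"tx": 3.5,"ty": 2,"wz": 0.05},{}]'

```text
invalid input at $.moves[0]: expected keys tx, ty, tz, wx, wy, wz, claw
```

```bash
cat >> h.py <<'E'
from scipy.spatial.transform import Rotation as R
def wrist(save=None):
    s=env.get_state(); c=read_camera("wrist")
    T=np.eye(4);T[:3,:3]=R.from_quat(s["orientation"],scalar_first=True).as_matrix();T[:3,3]=s["tcp_pos"]
    M=T@c["hand_eye"]; c["camera_from_world"]=np.linalg.inv(M)
    if save: cv2.imwrite(f"pics/{save}.png",c["image"])
    return s,c,M
E
python3 - <<'E'
from h import *
s,c,M=wrist("w1"); print(s["clock"],s["tcp_pos"],s["joint_pos"].round(3)); print(c["hand_eye"].round(3),c["fx"]); print(M.round(3))
np.savez("w1.npz",**c)
w=pts(c); 
print(np.nanmin(w[...,2]),proj(c,[.561,-.323,.043]),proj(c,[.615,-.275,.09]))
E
```

```text
0.1 [ 0.23421481 -0.52459027  0.20456839] [-1.291  0.314  0.045  1.304 -0.     1.431]
[[ 0.001 -0.953 -0.304  0.079]
 [ 1.     0.001  0.001 -0.   ]
 [-0.001 -0.304  0.953 -0.168]
 [ 0.     0.     0.     1.   ]] 341.28502713344216
[[ 0.409 -0.869 -0.278  0.306]
 [-0.913 -0.39  -0.124 -0.493]
 [-0.001  0.304 -0.953  0.373]
 [ 0.     0.     0.     1.   ]]
-0.7917539408493874 (np.float64(240.02864995813115), np.float64(-397.4840472010352)) (np.float64(160.21603981145168), np.float64(-759.3480806282515))
```

View pics/w1.png

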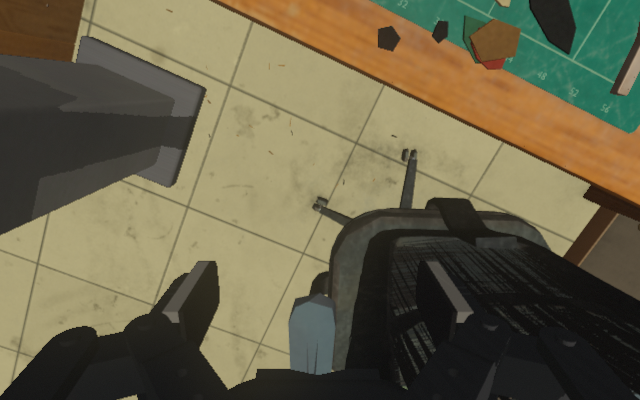

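All keys are needed in every row, so nothing moved. The wrist picture shows the floor and the two fingers. I'll send the move again.

Emit:
carry_out --moves '[{"tx": 3.5,"ty": 2,"tz": 1,"wx": 0,"wy": 0,"wz": 0.03,"claw": -1},{"tx": 3.5,"ty": 2,"tz": 1,"wx": 0,"wy": 0,"wz": 0.03,"claw": -1},{"tx": 3.5,"ty": 2,"tz": 1,"wx": 0,"wy": 0,"wz": 0.03,"claw": -1},{"tx": 3.5,"ty": 2,"tz": 1,"wx": 0,"wy": 0,"wz": 0.04,"claw": -1},{"tx": 3.5,"ty": 2,"tz": 0,"wx": 0,"wy": 0,"wz": 0.05,"claw": -1},{"tx": 3.5,"ty": 2,"tz": 0,"wx": 0,"wy": 0,"wz": 0.05,"claw": -1},{"tx": 3.5,"ty": 2,"tz": 0,"wx": 0,"wy": 0,"wz": 0.05,"claw": -1},{"tx": 0,"ty": 0,"tz": 0,"wx": 0,"wy": 0,"wz": 0,"claw": -1}]'

```text
clock: 1.15
tcp_pos: [0.4813, -0.3833, 0.2447]
orientation: [-0.0, 0.939, 0.345, 0.0]
wrist_force: [-0.5, -0.4, -0.8]
finger_gap: 0.0852
grip_force: 0.0
```

Run:
```python
from h import *
s,c,M=wrist("w1b"); print(s["clock"],s["tcp_pos"],s["joint_pos"].round(3)); print(M[:3,3].round(3),M[:3,2])
np.savez("w1.npz",**c)
print(proj(c,[.561,-.323,.043]),proj(c,[.615,-.275,.09]))
```

```text
1.15 [ 0.48129188 -0.38331025  0.24467261] [-0.803  0.39   0.252  1.433  0.     1.635]
[ 0.541 -0.333  0.413] [-0.23134598 -0.19744798 -0.95262444]
(np.float64(322.6364613202325), np.float64(67.2545157062763)) (np.float64(322.0584047943275), np.float64(-30.72494943981829))
```

View pics/w1b.png

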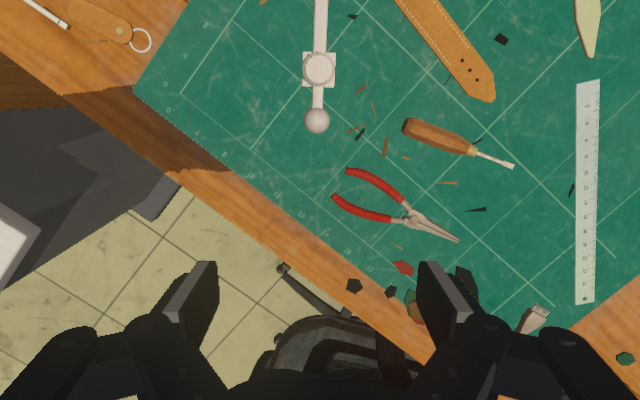

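The wrist picture shows the hub at (319,69), the ball at (317,121), and the arm running nearly straight up the image. I'll compute the hub pose from rays.

```bash
cat > crank.py <<'E'
from h import *
def ray(c,u,v,z):
    M=np.linalg.inv(c["camera_from_world"]);d=M[:3,:3]@np.array([(u-c["cx"])/c["fx"],(v-c["cy"])/c["fy"],1]);return M[:3,3]+d*(z-M[2,3])/d[2]
def measure(c):
    w=pts(c);im=c["image"];hsv=cv2.cvtColor(im,cv2.COLOR_BGR2HSV)
    k=(hsv[...,1]<60)&(hsv[...,2]>110)&(np.abs(w[...,:2]-[.562,-.324]).max(-1)<.1)
    n,l,st,ce=cv2.connectedComponentsWithStats(k.astype(np.uint8));i=1+st[1:,4].argmax();k=l==i
    print("pix",st[i])
    P=w[k]; print("zmax hist",np.nanpercentile(P[:,2],[5,25,50,75,95]).round(4))
    # long axis by PCA (image rays at z=.028)
    v,u=np.where(k);Q=np.array([ray(c,a,b,.03)[:2] for a,b in zip(u,v)])
    return k,Q
E
python3 - <<'E'
from crank import *
c={k:(v if v.ndim else v.item()) for k,v in np.load("w1.npz").items()}
k,Q=measure(c)
q=Q-Q.mean(0);e=np.linalg.eigh(q.T@q)[1][:,1];e*=np.sign(e[0]);print("yaw",np.degrees(np.arctan2(e[1],e[0])))
# profile: per row centre & width
for r in range(0,140,4):
    u=np.where(k[r])[0]
    if len(u):print(r,u.min(),u.max(),end=' | ')
E
```

```text
pix [ 301    0   35  134 2684]
zmax hist [0.0323 0.0355 0.038  0.0426 0.0446]
yaw 38.36732091258791
0 314 328 | 4 314 328 | 8 314 327 | 12 314 327 | 16 314 327 | 20 314 327 | 24 313 327 | 28 313 326 | 32 313 326 | 36 313 326 | 40 313 326 | 44 313 326 | 48 313 326 | 52 302 335 | 56 302 335 | 60 302 335 | 64 303 335 | 68 302 334 | 72 303 334 | 76 303 334 | 80 301 334 | 84 301 334 | 88 312 323 | 92 312 323 | 96 312 323 | 100 312 322 | 104 312 322 | 108 312 322 | 112 307 326 | 116 305 328 | 120 305 329 | 124 305 329 | 128 307 327 | 132 311 322 |
```

Run:
```python
from crank import *
c={k:(v if v.ndim else v.item()) for k,v in np.load("w1.npz").items()}
k,Q=measure(c)
P=[ray(c,k_[0],k_[1],.036) for k_ in ((321.0,2),(319.6,46))]+[ray(c,317.5,98,.034)]
d=P[0]-P[1];print("armyaw",np.degrees(np.arctan2(d[1],d[0])));d=P[0]-P[2];print("armyaw2",np.degrees(np.arctan2(d[1],d[0])),P)
# hub round top: bright disc z>.038 depth
w=pts(c);m=k.copy();m[:46]=0;m[90:]=0;m&=w[...,2]>.0385
v,u=np.where(m);print("disc",u.min(),u.max(),v.min(),v.max(),ray(c,(u.min()+u.max())/2,(v.min()+v.max())/2,.043))
g=cv2.cvtColor(c["image"],cv2.COLOR_BGR2GRAY)
print(g[44:92,304],g[44:92,333]); 
print("square back corners",ray(c,301.5,50.5,.033),ray(c,335.5,50.5,.033))
```

```text
pix [ 301    0   35  134 2684]
zmax hist [0.0323 0.0355 0.038  0.0426 0.0446]
armyaw 38.54735055072321
armyaw2 38.250410849431624 [array([ 0.60565057, -0.28264244,  0.036     ]), array([ 0.57466893, -0.30732817,  0.036     ]), array([ 0.5347075 , -0.33857027,  0.034     ])]
disc 303 334 52 86 [ 0.55702253 -0.32088377  0.043     ]
[ 95  94  95  94  95  95  95 145 194 195 194 194 195 193 172 120 124 133
 142 149 151 151 149 137 127 148 143 143 147 145 143 144 133 125 119 131
 169 194 198 198 197 190 156  94  94  96  96  96] [135 118  96  97  97  97  96  96 142 194 200 200 200 202 203 203 202 195
 189 183 180 179 178 178 177 177 177 176 176 176 178 182 190 198 199 197
 195 196 198 199 197 195 187 166  98  96  97  96]
square back corners [ 0.55966553 -0.29574118  0.033     ] [ 0.58228971 -0.32231167  0.033     ]
```

The hub's axis is at about (0.5575, -0.3205), yaw 38.4°. Before grasping I'll look at the screw head with an empty gripper.

Emit:
carry_out --moves '[{"tx": 0.5,"ty": 4,"tz": 1,"wx": 0,"wy": 0,"wz": 0,"claw": -1},{"tx": 0.5,"ty": 4,"tz": 1,"wx": 0,"wy": 0,"wz": 0,"claw": -1},{"tx": 0.5,"ty": 4,"tz": 1,"wx": 0,"wy": 0,"wz": 0,"claw": -1},{"tx": 0.5,"ty": 4,"tz": 1,"wx": 0,"wy": 0,"wz": 0,"claw": -1},{"tx": 0.5,"ty": 4,"tz": 1,"wx": 0,"wy": 0,"wz": 0,"claw": -1},{"tx": 0.5,"ty": 4,"tz": 1,"wx": 0,"wy": 0,"wz": 0,"claw": -1},{"tx": 0.5,"ty": 4,"tz": 1,"wx": 0,"wy": 0,"wz": 0,"claw": -1},{"tx": 0,"ty": 0,"tz": 0,"wx": 0,"wy": 0,"wz": 0,"claw": -1}]'

```text
clock: 2.2
tcp_pos: [0.5142, -0.1039, 0.3166]
orientation: [0.001, 0.939, 0.344, 0.001]
wrist_force: [-0.2, -0.6, -0.2]
finger_gap: 0.085
grip_force: 0.0
```

Run:
```python
from h import *
s,c,M=wrist(); print(s["clock"],s["tcp_pos"],s["joint_pos"].round(3))
np.savez("w2.npz",**c)
u,v=map(int,proj(c,[.578,-.038,.19]));print(u,v)
w=pts(c);v0,u0=max(v-50,0),max(u-65,0)
cv2.imwrite("pics/w2.png",cv2.resize(c["image"][v0:v0+100,u0:u0+130],None,fx=6,fy=6,interpolation=cv2.INTER_CUBIC));print(u0,v0)
for lo,hi in((.118,.13),(.16,.18),(.185,.215)):
    k=(w[...,2]>lo)&(w[...,2]<hi)&(np.abs(w[...,:2]-[.578,-.04]).max(-1)<.03)
    if k.sum():print(lo,k.sum(),np.median(w[k],0).round(4),w[k].min(0).round(4),w[k].max(0).round(4))
```

```text
2.2 [ 0.51416483 -0.10392757  0.31657594] [-0.352  0.207  0.175  1.537 -0.     2.087]
305 72
240 22
0.118 749 [ 0.5898 -0.0489  0.1234] [ 0.5572 -0.0616  0.118 ] [ 0.6079 -0.0124  0.1267]
0.16 1055 [ 0.581  -0.0375  0.1712] [ 0.5634 -0.0539  0.1683] [ 0.5986 -0.0185  0.1793]
0.185 344 [ 0.5809 -0.0365  0.1988] [ 0.572  -0.0455  0.1864] [ 0.5901 -0.0271  0.201 ]
```

View pics/w2.png

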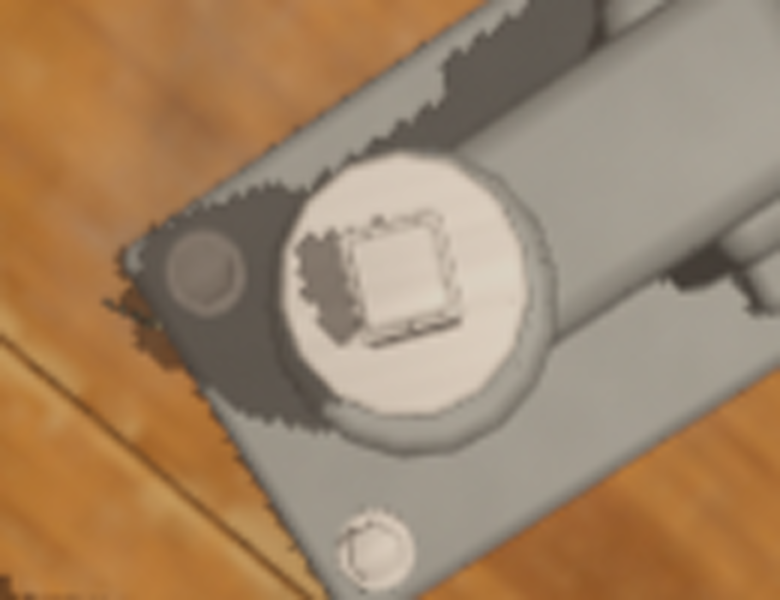

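The crop shows the head's top face at about crop (405,270), turned about 15° in the image. I'll fit the square and the shoulder disc.

Run:
```python
from crank import *
c={k:(v if v.ndim else v.item()) for k,v in np.load("w2.npz").items()}
w=pts(c);z=w[...,2]
near=np.abs(w[...,:2]-[.581,-.037]).max(-1)<.025
for th in(.188,.193,.196,.198):
    k=near&(z>th)&(z<.205);v,u=np.where(k)
    r=cv2.minAreaRect(np.array([ray(c,a,b,.200)[:2]*1e3 for a,b in zip(u,v)],np.float32));print(th,k.sum(),r)
k=near&(z>.162);v,u=np.where(k)
print("shoulder",cv2.minEnclosingCircle(np.array([ray(c,a,b,.172)[:2]*1e3 for a,b in zip(u,v) if .165<z[b,a]<.178],np.float32)))
# edge crops: gradient orientation histogram within head
g=cv2.cvtColor(c["image"],cv2.COLOR_BGR2GRAY).astype(np.float32)
hsv=cv2.cvtColor(c["image"],cv2.COLOR_BGR2HSV)
np.set_printoptions(linewidth=250)
print(g[54:80,294:320].astype(int))
```

```text
0.188 341 ((580.8983154296875, -36.62563705444336), (14.036850929260254, 13.767051696777344), 54.27874755859375)
0.193 337 ((580.9537963867188, -36.54853057861328), (13.846954345703125, 13.767051696777344), 54.278743743896484)
0.196 327 ((580.9185180664062, -36.4645881652832), (13.725467681884766, 13.632080078125), 54.687339782714844)
0.198 232 ((581.3710327148438, -36.25917053222656), (12.830636978149414, 12.63383960723877), 61.2650260925293)
shoulder ((581.050048828125, -36.40168380737305), 17.73044204711914)
[[195 198 199 198 199 199 199 199 200 201 201 202 202 203 203 204 204 204 204 204 204 204 204 204 204 203]
 [197 198 198 199 199 199 200 201 201 202 202 202 202 203 203 203 203 203 203 203 203 203 203 203 204 204]
 [198 198 199 200 200 200 201 201 201 202 201 202 202 202 201 197 194 193 198 202 203 203 204 204 205 205]
 [199 199 200 200 201 201 201 199 192 190 200 197 194 192 191 178 174 176 187 195 203 204 205 205 206 206]
 [199 200 200 200 200 200 199 190 153 146 189 184 176 168 168 162 179 190 188 177 204 205 206 205 205 206]
 [193 188 198 193 185 192 190 176 146 151 162 17
[... 1499 characters left out ...]
 204 205 204 202 200 198 191 180 183 189 190 195 202 203]
 [122 122 122 122 127 138 150 188 201 201 201 199 198 196 190 183 178 174 168 156 176 184 176 194 204 205]
 [122 122 122 122 119 108 129 178 196 193 189 182 176 168 151 163 170 173 171 163 143 124 145 198 205 206]
 [121 120 121 120 116 113 139 160 178 172 169 163 162 159 134 170 156 133 114 115 131 153 178 202 206 206]
 [146 119 119 118 125 149 167 163 167 171 173 170 160 141 121 114 130 148 162 172 189 202 205 205 205 205]
 [187 144 117 123 152 182 172 176 164 151 128 112 124 139 158 171 187 197 203 203 203 204 204 205 205 205]
 [193 185 151 159 182 192 178 155 128 136 151 164 181 193 201 201 201 202 202 202 203 203 204 204 204 205]]
```

The head is at (0.581, -0.0365), with sides at 54.4° and the shoulder at z ≈ 0.172. I'll go back to the crank.

Emit:
carry_out --moves '[{"tx": 0.87,"ty": -4.3,"tz": -2,"wx": 0,"wy": 0,"wz": -0.034,"claw": -1},{"tx": 0.87,"ty": -4.3,"tz": -3,"wx": 0,"wy": 0,"wz": 0,"claw": -1},{"tx": 0.87,"ty": -4.3,"tz": -3,"wx": 0,"wy": 0,"wz": 0,"claw": -1},{"tx": 0.87,"ty": -4.3,"tz": -3,"wx": 0,"wy": 0,"wz": 0,"claw": -1},{"tx": 0.87,"ty": -4.4,"tz": -3,"wx": 0,"wy": 0,"wz": 0,"claw": -1},{"tx": 0,"ty": 0,"tz": -4,"wx": 0,"wy": 0,"wz": 0,"claw": -1},{"tx": 0,"ty": 0,"tz": -3,"wx": 0,"wy": 0,"wz": 0,"claw": -1},{"tx": 0,"ty": 0,"tz": 0,"wx": 0,"wy": 0,"wz": 0,"claw": -1}]'

```text
clock: 3.25
tcp_pos: [0.5546, -0.3214, 0.1018]
orientation: [-0.003, 0.946, 0.325, -0.002]
wrist_force: [-0.8, 0.1, 0.5]
finger_gap: 0.0854
grip_force: 0.0
```

Run:
```python
from h import *
s,c,M=wrist("w3"); print(s["tcp_pos"],np.degrees(R.from_quat(s["orientation"],scalar_first=True).as_euler("xyz")),s["wrist_force"])
np.savez("w3.npz",**c)
print(proj(c,[.5575,-.3205,.043]))
```

```text
[ 0.55457207 -0.32137973  0.10183148] [-1.79618109e+02  1.25996756e-01  3.79894511e+01] [-0.77707886  0.1059263   0.49508528]
(np.float64(319.0114109854356), np.float64(202.44080968181282))
```

View pics/w3.png

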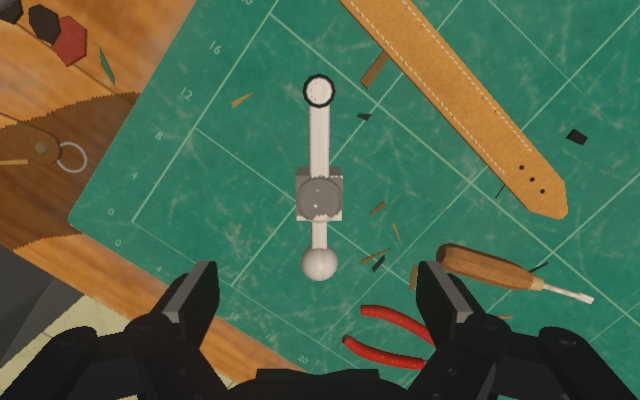

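The hub is at (320,199), centred between the fingers, with the grip at (319,91). I'll descend and close.

Emit:
carry_out --newtons 60 --moves '[{"tx": 0,"ty": 0,"tz": -3,"wx": 0,"wy": 0,"wz": 0,"claw": -1},{"tx": 0,"ty": 0,"tz": -3,"wx": 0,"wy": 0,"wz": 0,"claw": -1},{"tx": 0,"ty": 0,"tz": -2.5,"wx": 0,"wy": 0,"wz": 0,"claw": -1},{"tx": 0,"ty": 0,"tz": 0,"wx": 0,"wy": 0,"wz": 0,"claw": -1},{"tx": 0,"ty": 0,"tz": 0,"wx": 0,"wy": 0,"wz": 0,"claw": 1},{"tx": 0,"ty": 0,"tz": 0,"wx": 0,"wy": 0,"wz": 0,"claw": 1},{"tx": 0,"ty": 0,"tz": 0,"wx": 0,"wy": 0,"wz": 0,"claw": 1},{"tx": 0,"ty": 0,"tz": 0,"wx": 0,"wy": 0,"wz": 0,"claw": 1}]'

```text
clock: 4.3
tcp_pos: [0.5581, -0.3213, 0.021]
orientation: [0.0, 0.945, 0.327, 0.0]
wrist_force: [-0.2, 0.3, 0.5]
finger_gap: 0.0126
grip_force: 0.0
```

Run:
```python
from h import *
s,c,M=wrist("w4"); print(s)
cv2.imwrite("pics/w4.png",c["image"])
```

```text
{'clock': 4.3, 'joint_pos': array([-6.46826905e-01,  5.48921888e-01, -5.81578357e-02,  9.62833920e-01,
       -5.82601400e-05,  1.82890071e+00]), 'qvel': array([-2.01549500e-05,  3.43293103e-03, -6.16677558e-03, -4.06895290e-03,
        5.49429898e-04, -1.71086242e-03]), 'tau': array([-2.03774299e-02, -5.77734840e+01,  2.69679952e+01, -1.16085753e-02,
       -1.11011988e-03, -1.94797080e-04]), 'tcp_pos': array([ 0.55812008, -0.32127082,  0.02098328]), 'orientation': array([3.82705585e-04, 9.45087926e-01, 3.26815875e-01, 2.21736703e-04]), 'wrist_force': array([-0.24426387,  0.25179636,  0.46918479]), 'ft_torque': array([ 0.03168326, -0.02611716,  0.02836555]), 'grip_force': 0.0, 'finger_gap': 0.012625018191499532}
```

View pics/w4.png

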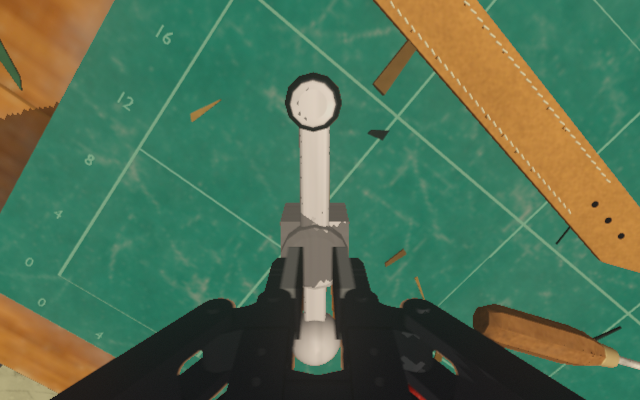

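Run:
```python
from crank import *
s,c,M=wrist();w=pts(c)
print("handle",ray(c,313,102,.088),w[102,313])
for p in((313,160),(288,240),(315,240),(315,260),(315,275),(290,262),(340,262),(285,280),(315,310),(315,345),(270,290)):print(p,w[p[1],p[0]].round(4))
print(proj(c,[*s["tcp_pos"][:2],.021]),proj(c,[*s["tcp_pos"][:2],.043]),s["finger_gap"])
```

```text
handle [ 0.61630359 -0.27380469  0.088     ] [ 0.61641557 -0.27376022  0.09134737]
(313, 160) [ 0.5946 -0.2901  0.0361]
(288, 240) [ 0.5576 -0.304   0.0404]
(315, 240) [ 0.5664 -0.3134  0.0428]
(315, 260) [ 0.5578 -0.3202  0.0418]
(315, 275) [ 0.552  -0.3248  0.0431]
(290, 262) [ 0.5565 -0.3075  0.0566]
(340, 262) [ 0.5703 -0.3241  0.0576]
(285, 280) [ 0.5556 -0.307   0.0705]
(315, 310) [ 0.5321 -0.3403  0.0357]
(315, 345) [ 0.521  -0.3491  0.0452]
(270, 290) [ 0.5076 -0.3235  0.0031]
(np.float64(316.8792600485379), np.float64(242.3284479995453)) (np.float64(316.9110101284678), np.float64(262.03048442221007)) 0.00454055708299947
```

Emit:
carry_out --moves '[{"tx": 0,"ty": 0,"tz": 0,"wx": 0,"wy": 0,"wz": 0,"claw": 1}]'

```text
clock: 4.53
tcp_pos: [0.5578, -0.3211, 0.0204]
orientation: [0.0, 0.945, 0.327, -0.0]
wrist_force: [-0.2, 0.1, -0.4]
finger_gap: -0.0002
grip_force: 0.0
```

Run:
```python
from crank import *
s,c,M=wrist();w=pts(c)
print(env.hold_point_z,s["tcp_pos"],s["finger_gap"],s["grip_force"],s["wrist_force"],s["clock"])
Ti=np.eye(4);q=R.from_quat(s["orientation"],scalar_first=True).as_matrix()
t=(w-s["tcp_pos"])@q   # tool coords
hsv=c["image"].max(-1)
k=(np.abs(t[...,0])<.03)&(np.abs(t[...,1])<.03)&(hsv<70)&(t[...,2]>-.09)
print(k.sum(),np.nanpercentile(t[k],[1,10,50,90,99],axis=0).round(4))
v,u=np.where(k);o=np.argsort(-t[k][:,2])[:12]
print([(u[i],v[i],t[v[i],u[i]].round(4).tolist()) for i in o])
print(t[102,313])
```

```text
0.0187 [ 0.55783346 -0.32107853  0.02040356] -0.0002402585358764177 0.0 [-0.17452196  0.08059135 -0.40228268] 4.525
11423 [[-0.0081 -0.0295 -0.0895]
 [-0.0052 -0.0262 -0.0853]
 [ 0.0099  0.     -0.0787]
 [ 0.0129  0.0263 -0.0553]
 [ 0.0143  0.0296 -0.0348]]
[(np.int64(284), np.int64(273), [-0.0119, -0.017, -0.0119]), (np.int64(315), np.int64(247), [0.0106, -0.0009, -0.0279]), (np.int64(320), np.int64(247), [0.0109, 0.0014, -0.0283]), (np.int64(317), np.int64(247), [0.0111, 0.0, -0.0287]), (np.int64(314), np.int64(247), [0.0111, -0.0013, -0.0289]), (np.int64(316), np.int64(247), [0.0112, -0.0004, -0.0289]), (np.int64(318), np.int64(247), [0.0112, 0.0005, -0.0289]), (np.int64(321), np.int64(248), [0.011, 0.0018, -0.0296]), (np.int64(319), np.int64(247), [0.0116, 0.0009, -0.0299]), (np.int64(319), np.int64(248), [0.0112, 0.0009, -0.0299]), (np.int64(314), np.int64(248), [0.0113, -0.0013, -0.0302]), (np.int64(316), np.int64(248), [0.0113, -0.0004, -0.0302])]
[ 0.07526798 -0.00114873 -0.07129935]
```

Run:
```python
from crank import *
c={k:(v if v.ndim else v.item()) for k,v in np.load("w2.npz").items()}
w=pts(c,c["hand_eye"])
k=(np.abs(w[...,0])<.03)&(np.abs(w[...,1])<.07)&(w[...,2]>-.09)&(w[...,2]<.03)
print(k.sum(),w[k].max(0),np.sort(w[k][:,2])[-5:],np.percentile(w[k],[1,50,99],axis=0).round(4))
```

```text
11452 [ 0.01506618  0.06988298 -0.03792759] [-0.03828701 -0.03825786 -0.03809165 -0.03799648 -0.03792759] [[-0.0096 -0.067  -0.0899]
 [ 0.0089 -0.04   -0.0729]
 [ 0.0142  0.067  -0.0407]]
```

The fingers shut above the hub. By depth, the real fingertips sit about 25 mm behind the reported TCP: -38 mm open and about -23 mm shut. I'll reopen, then descend in smaller steps and watch the force.

Emit:
carry_out --moves '[{"tx": 0,"ty": 0,"tz": 1,"wx": 0,"wy": 0,"wz": 0,"claw": -1},{"tx": 0,"ty": 0,"tz": 1,"wx": 0,"wy": 0,"wz": 0,"claw": -1},{"tx": 0,"ty": 0,"tz": 0,"wx": 0,"wy": 0,"wz": 0,"claw": -1},{"tx": 0,"ty": 0,"tz": 0,"wx": 0,"wy": 0,"wz": 0,"claw": -1},{"tx": 0,"ty": 0,"tz": 0,"wx": 0,"wy": 0,"wz": 0,"claw": -1},{"tx": 0,"ty": 0,"tz": 0,"wx": 0,"wy": 0,"wz": 0,"claw": -1}]'

```text
clock: 5.32
tcp_pos: [0.5576, -0.321, 0.0401]
orientation: [-0.0, 0.945, 0.327, -0.0]
wrist_force: [0.4, 1.1, 0.3]
finger_gap: 0.0851
grip_force: 0.0
```

```bash
cat > tip.py <<'E'
from crank import *
s,c,M=wrist();w=pts(c,c["hand_eye"])
k=(np.abs(w[...,0])<.03)&(np.abs(w[...,1])<.07)&(w[...,2]>-.09)&(w[...,2]<.03)&(c["image"].max(-1)<70)
print(s["clock"],s["tcp_pos"],s["finger_gap"],s["wrist_force"],"tip",np.sort(w[k][:,2])[-20])
W=pts(c);h=(np.abs(W[...,:2]-s["tcp_pos"][:2]).max(-1)<.03)&(c["image"].min(-1)>70)&(W[...,2]>.03)
print("hubtop",np.nanmedian(W[h],0),"mat",np.nanmedian(W[20:60,420:600,2]))
E
python3 tip.py
```

```text
5.325 [ 0.55764764 -0.32095944  0.04007882] 0.08505635363915469 [0.36199737 1.11061006 0.26996564] tip -0.03948749282240943
hubtop [ 0.56111303 -0.31739605  0.03985161] mat 0.0034663815778535334
```

Emit:
carry_out --moves '[{"tx": 0,"ty": 0,"tz": -1,"wx": 0,"wy": 0,"wz": 0,"claw": -1},{"tx": 0,"ty": 0,"tz": -1,"wx": 0,"wy": 0,"wz": 0,"claw": -1},{"tx": 0,"ty": 0,"tz": -1,"wx": 0,"wy": 0,"wz": 0,"claw": -1},{"tx": 0,"ty": 0,"tz": -0.8,"wx": 0,"wy": 0,"wz": 0,"claw": -1},{"tx": 0,"ty": 0,"tz": 0,"wx": 0,"wy": 0,"wz": 0,"claw": -1},{"tx": 0,"ty": 0,"tz": 0,"wx": 0,"wy": 0,"wz": 0,"claw": -1}]'

```text
clock: 6.12
tcp_pos: [0.558, -0.3213, 0.0026]
orientation: [0.0, 0.945, 0.327, 0.0]
wrist_force: [0.0, 0.5, -0.3]
finger_gap: 0.0854
grip_force: 0.0
```

```bash
python3 tip.py
```

```text
6.125 [ 0.55801217 -0.32125684  0.00259061] 0.08540086627868779 [ 0.04653214  0.48376789 -0.26644643] tip -0.039232966858886636
hubtop [ 0.56200086 -0.31661296  0.03992082] mat 0.005907151894537346
```

Emit:
carry_out --moves '[{"tx": 0,"ty": 0,"tz": -0.8,"wx": 0,"wy": 0,"wz": 0,"claw": -1},{"tx": 0,"ty": 0,"tz": -0.7,"wx": 0,"wy": 0,"wz": 0,"claw": -1},{"tx": 0,"ty": 0,"tz": -0.6,"wx": 0,"wy": 0,"wz": 0,"claw": -1},{"tx": 0,"ty": 0,"tz": 0,"wx": 0,"wy": 0,"wz": 0,"claw": -1},{"tx": 0,"ty": 0,"tz": 0,"wx": 0,"wy": 0,"wz": 0,"claw": -1}]'

```text
clock: 6.8
tcp_pos: [0.5579, -0.3211, -0.0186]
orientation: [0.0, 0.945, 0.327, 0.0]
wrist_force: [-0.1, -0.2, 0.3]
finger_gap: 0.0856
grip_force: 0.0
```

Emit:
carry_out --newtons 60 --moves '[{"tx": 0,"ty": 0,"tz": 0,"wx": 0,"wy": 0,"wz": 0,"claw": 1},{"tx": 0,"ty": 0,"tz": 0,"wx": 0,"wy": 0,"wz": 0,"claw": 1},{"tx": 0,"ty": 0,"tz": 0,"wx": 0,"wy": 0,"wz": 0,"claw": 1},{"tx": 0,"ty": 0,"tz": 0,"wx": 0,"wy": 0,"wz": 0,"claw": 1},{"tx": 0,"ty": 0,"tz": 0,"wx": 0,"wy": 0,"wz": 0,"claw": 1}]'

```text
clock: 7.42
tcp_pos: [0.5581, -0.3212, -0.0182]
orientation: [0.0, 0.945, 0.327, 0.0]
wrist_force: [-1.9, 0.9, 3.1]
finger_gap: 0.0329
grip_force: 61.5
```

```bash
python3 tip.py
```

```text
7.425 [ 0.55810338 -0.32124884 -0.01815226] 0.032852625218252246 [-1.87226488  0.91842094  3.07971307] tip -0.03356638401368886
hubtop [ 0.56389909 -0.31665755  0.04034176] mat 0.006220221155954692
```

The hub is gripped: 33 mm gap, 61 N. I'll lift it and carry it to above the screw.

Emit:
carry_out --moves '[{"tx": 0,"ty": 0,"tz": 2,"wx": 0,"wy": 0,"wz": 0,"claw": 1},{"tx": 0,"ty": 0,"tz": 3,"wx": 0,"wy": 0,"wz": 0,"claw": 1},{"tx": 0,"ty": 0,"tz": 3,"wx": 0,"wy": 0,"wz": 0,"claw": 1},{"tx": 0,"ty": 0,"tz": 3,"wx": 0,"wy": 0,"wz": 0,"claw": 1},{"tx": 0,"ty": 0,"tz": 3,"wx": 0,"wy": 0,"wz": 0,"claw": 1},{"tx": 0,"ty": 0,"tz": 3,"wx": 0,"wy": 0,"wz": 0,"claw": 1},{"tx": 0,"ty": 0,"tz": 3,"wx": 0,"wy": 0,"wz": 0,"claw": 1},{"tx": 0,"ty": 0,"tz": 3,"wx": 0,"wy": 0,"wz": 0,"claw": 1}]'

```text
clock: 8.48
tcp_pos: [0.5574, -0.3208, 0.2114]
orientation: [-0.001, 0.945, 0.327, -0.0]
wrist_force: [-0.4, 0.5, -2.0]
finger_gap: 0.033
grip_force: 60.8
```

Emit:
carry_out --moves '[{"tx": 0,"ty": 2,"tz": 0,"wx": 0,"wy": 0,"wz": 0.04,"claw": 1},{"tx": 0.3,"ty": 3,"tz": 0,"wx": 0,"wy": 0,"wz": 0.04,"claw": 1},{"tx": 0.4,"ty": 3.5,"tz": 0,"wx": 0,"wy": 0,"wz": 0.04,"claw": 1},{"tx": 0.4,"ty": 3.5,"tz": 0,"wx": 0,"wy": 0,"wz": 0.04,"claw": 1},{"tx": 0.4,"ty": 3.5,"tz": 0,"wx": 0,"wy": 0,"wz": 0.04,"claw": 1},{"tx": 0.4,"ty": 3,"tz": 0,"wx": 0,"wy": 0,"wz": 0.04,"claw": 1},{"tx": 0.2,"ty": 2,"tz": 0,"wx": 0,"wy": 0,"wz": 0.04,"claw": 1},{"tx": 0,"ty": 0,"tz": 0,"wx": 0,"wy": 0,"wz": 0,"claw": 1}]'

```text
clock: 9.48
tcp_pos: [0.5782, -0.1142, 0.2104]
orientation: [-0.001, 0.89, 0.457, -0.001]
wrist_force: [0.8, -0.4, -2.0]
finger_gap: 0.0325
grip_force: 60.8
```

Run:
```python
from crank import *
s,c,M=wrist();np.savez("w5.npz",**c)
print(s["clock"],s["tcp_pos"],s["finger_gap"],s["grip_force"],R.from_quat(s["orientation"],scalar_first=True).as_euler("xyz",degrees=True))
w=pts(c);t=(w-s["tcp_pos"])@R.from_quat(s["orientation"],scalar_first=True).as_matrix()
k=(np.abs(t[...,0]-.075)<.015)&(np.abs(t[...,1])<.02)&(t[...,2]>-.075)&(t[...,2]<-.06)
print("handle top tool",k.sum(),t[k].mean(0))
k=(np.abs(t[...,0]-.045)<.018)&(np.abs(t[...,1])<.02)&(t[...,2]>-.03)&(t[...,2]<0)
print("arm tool",k.sum(),np.median(t[k],0), np.polyfit(t[k][:,0],t[k][:,1],1))
cv2.imwrite("pics/w5.png",c["image"])
```

```text
9.475 [ 0.57822413 -0.11418257  0.21037238] 0.03251845674874557 60.839241573812615 [-1.79901210e+02  3.29978099e-02  5.43783681e+01]
handle top tool 0 [nan nan nan]<stdin>:6: RuntimeWarning: Mean of empty slice.
  ret = um.true_divide(
  return _methods._mean(a, axis=axis, dtype=dtype,
Traceback (most recent call last):
TypeError: expected non-empty vector for x
```

```bash
cat > held.py <<'E'
from crank import *
c={k:(v if v.ndim else v.item()) for k,v in np.load("w5.npz").items()}
t=pts(c,c["hand_eye"]);br=c["image"].min(-1)>90
def sel(x0,x1,z0,z1,b=True):
    k=(t[...,0]>x0)&(t[...,0]<x1)&(np.abs(t[...,1])<.025)&(t[...,2]>z0)&(t[...,2]<z1)
    return k&br if b else k
k=sel(.055,.095,-.12,-.095,False);print("handle",k.sum(),t[k].mean(0) if k.any() else "",t[k].min(0),t[k].max(0))
k=sel(.02,.062,-.065,-.045);print("arm",k.sum(),np.median(t[k],0));a=np.polyfit(t[k][:,0],t[k][:,1],1);print(np.degrees(a[0]),a[1], "tilt z/x",np.polyfit(t[k][:,0],t[k][:,2],1))
k=sel(-.02,.02,-.07,-.055);print("hub",k.sum(),t[k].mean(0),t[k].min(0),t[k].max(0))
E
python3 held.py; python3 -c "
from h import *
c=np.load('w5.npz');cv2.imwrite('pics/w5.png',c['image'])"
```

```text
handle 6133 [ 0.07561325  0.00017693 -0.10788243] [ 0.06575423 -0.00852138 -0.111996  ] [ 0.08361484  0.00914963 -0.09604292]
arm 3885 [ 0.04143583  0.00049946 -0.05391861]
-0.4683782603643252 0.0007961102313755753 tilt z/x [ 0.0019064  -0.05396562]
hub 4828 [ 0.00254419  0.00046608 -0.06064108] [-0.01863017 -0.02091355 -0.06552101] [ 0.01973338  0.02131841 -0.05502917]
```

View pics/w5.png

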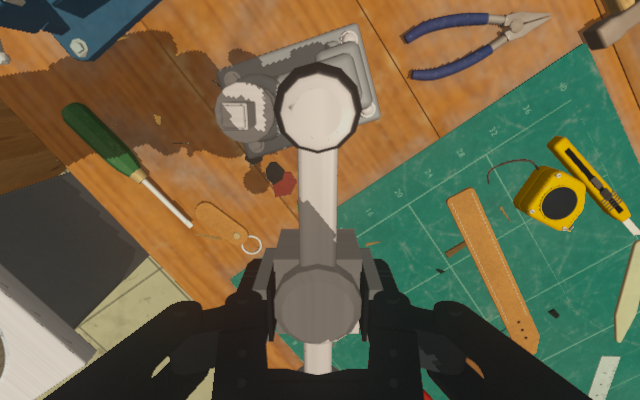

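The wrist picture shows the crank level in the fingers, its grip at (318,108), with the screw head in view at (237,113). I'll refit the head in this view.

Run:
```python
from crank import *
c={k:(v if v.ndim else v.item()) for k,v in np.load("w5.npz").items()}
w=pts(c);z=w[...,2];near=np.abs(w[...,:2]-[.581,-.037]).max(-1)<.028
for th in(.188,.193,.196):
    k=near&(z>th)&(z<.207);v,u=np.where(k)
    print(th,k.sum(),np.median(z[k]),cv2.minAreaRect(np.array([ray(c,a,b,.2005)[:2]*1e3 for a,b in zip(u,v)],np.float32)))
k=near&(z>.165)&(z<.178);v,u=np.where(k);print(np.median(z[k]),cv2.minEnclosingCircle(np.array([ray(c,a,b,.172)[:2]*1e3 for a,b in zip(u,v)],np.float32)))
```

```text
0.188 826 0.19851006271074995 ((582.9320678710938, -36.783172607421875), (13.369955062866211, 15.397543907165527), 54.45963668823242)
0.193 765 0.1986040247857641 ((582.5441284179688, -36.505882263183594), (13.369827270507812, 14.44397258758545), 54.46148681640625)
0.196 714 0.1987092158553752 ((582.1524658203125, -36.52373504638672), (12.885871887207031, 13.827171325683594), 54.45972442626953)
0.17112896823605847 ((581.7818603515625, -36.424072265625), 17.847579956054688)
```

Emit:
carry_out --moves '[{"tx": 0.08,"ty": 2.5,"tz": 0,"wx": 0,"wy": 0,"wz": 0,"claw": 1},{"tx": 0.1,"ty": 2.7,"tz": 0,"wx": 0,"wy": 0,"wz": 0,"claw": 1},{"tx": 0.1,"ty": 2.52,"tz": 0,"wx": 0,"wy": 0,"wz": 0,"claw": 1},{"tx": 0,"ty": 0,"tz": -1,"wx": 0,"wy": 0,"wz": 0,"claw": 1},{"tx": 0,"ty": 0,"tz": -1,"wx": 0,"wy": 0,"wz": 0,"claw": 1},{"tx": 0,"ty": 0,"tz": -0.7,"wx": 0,"wy": 0,"wz": 0,"claw": 1},{"tx": 0,"ty": 0,"tz": 0,"wx": 0,"wy": 0,"wz": 0,"claw": 1},{"tx": 0,"ty": 0,"tz": 0,"wx": 0,"wy": 0,"wz": 0,"claw": 1}]'

```text
clock: 10.52
tcp_pos: [0.5818, -0.0394, 0.1845]
orientation: [0.0, 0.89, 0.455, 0.0]
wrist_force: [-0.3, -0.3, -2.0]
finger_gap: 0.0331
grip_force: 60.9
```

Emit:
carry_out --moves '[{"tx": -0.07,"ty": 0.23,"tz": 0,"wx": 0,"wy": 0,"wz": 0.005,"claw": 1},{"tx": 0,"ty": 0,"tz": 0,"wx": 0,"wy": 0,"wz": 0,"claw": 1},{"tx": 0,"ty": 0,"tz": -0.4,"wx": 0,"wy": 0,"wz": 0,"claw": 1},{"tx": 0,"ty": 0,"tz": -0.3,"wx": 0,"wy": 0,"wz": 0,"claw": 1},{"tx": 0,"ty": 0,"tz": -0.3,"wx": 0,"wy": 0,"wz": 0,"claw": 1},{"tx": 0,"ty": 0,"tz": 0,"wx": 0,"wy": 0,"wz": 0,"claw": 1}]'

```text
clock: 11.28
tcp_pos: [0.5807, -0.0366, 0.174]
orientation: [-0.0, 0.889, 0.458, -0.0]
wrist_force: [-0.4, 0.1, -1.8]
finger_gap: 0.0332
grip_force: 60.9
```

No contact force with the underside about 5 mm below the head's top, so it has entered. I'll continue down.

Emit:
carry_out --moves '[{"tx": 0,"ty": 0,"tz": -0.4,"wx": 0,"wy": 0,"wz": 0,"claw": 1},{"tx": 0,"ty": 0,"tz": -0.4,"wx": 0,"wy": 0,"wz": 0,"claw": 1},{"tx": 0,"ty": 0,"tz": -0.4,"wx": 0,"wy": 0,"wz": 0,"claw": 1},{"tx": 0,"ty": 0,"tz": -0.4,"wx": 0,"wy": 0,"wz": 0,"claw": 1},{"tx": 0,"ty": 0,"tz": 0,"wx": 0,"wy": 0,"wz": 0,"claw": 1},{"tx": 0,"ty": 0,"tz": 0,"wx": 0,"wy": 0,"wz": 0,"claw": 1}]'

```text
clock: 12.02
tcp_pos: [0.581, -0.0366, 0.1585]
orientation: [0.0, 0.889, 0.458, 0.0]
wrist_force: [0.3, 0.1, -1.9]
finger_gap: 0.0328
grip_force: 60.9
```

Emit:
carry_out --moves '[{"tx": 0,"ty": 0,"tz": -0.3,"wx": 0,"wy": 0,"wz": 0,"claw": 1},{"tx": 0,"ty": 0,"tz": -0.2,"wx": 0,"wy": 0,"wz": 0,"claw": 1},{"tx": 0,"ty": 0,"tz": 0,"wx": 0,"wy": 0,"wz": 0,"claw": 1},{"tx": 0,"ty": 0,"tz": 0,"wx": 0,"wy": 0,"wz": 0,"claw": 1}]'

```text
clock: 12.52
tcp_pos: [0.581, -0.0366, 0.1534]
orientation: [0.0, 0.889, 0.458, 0.0]
wrist_force: [-0.1, -0.7, -2.2]
finger_gap: 0.0328
grip_force: 60.9
```

Still free, so I'll release and let it drop home, then raise.

Emit:
carry_out --moves '[{"tx": 0,"ty": 0,"tz": 0,"wx": 0,"wy": 0,"wz": 0,"claw": 0.3},{"tx": 0,"ty": 0,"tz": 0,"wx": 0,"wy": 0,"wz": 0,"claw": -1},{"tx": 0,"ty": 0,"tz": 0,"wx": 0,"wy": 0,"wz": 0,"claw": -1},{"tx": 0,"ty": 0,"tz": 0,"wx": 0,"wy": 0,"wz": 0,"claw": -1},{"tx": 0,"ty": 0,"tz": 0,"wx": 0,"wy": 0,"wz": 0,"claw": -1},{"tx": 0,"ty": 0,"tz": 0,"wx": 0,"wy": 0,"wz": 0,"claw": -1}]'

```text
clock: 13.28
tcp_pos: [0.581, -0.0366, 0.1535]
orientation: [0.0, 0.889, 0.458, 0.0]
wrist_force: [0.6, -0.2, 0.1]
finger_gap: 0.0853
grip_force: 0.0
```

```bash
cat > see.py <<'E'
from crank import *
import sys
s,c,M=wrist();np.savez(sys.argv[1]+".npz",**c)
print(s["clock"],s["tcp_pos"].round(4),s["finger_gap"],s["grip_force"],s["wrist_force"].round(1))
w=pts(c);z=w[...,2];br=c["image"].min(-1)>90;ax=np.array([.581,-.0365]);r=np.hypot(*np.moveaxis(w[...,:2]-ax,-1,0))
def rep(n,k):
    if k.sum()>5:print(n,k.sum(),np.median(w[k],0).round(4),np.percentile(z[k],[10,90]).round(4))
rep("hubtop",br&(r<.016)&(z>.18)&(z<.235)); rep("arm",br&(r>.025)&(r<.06)&(z>.18)&(z<.235))
rep("handle",(r>.06)&(r<.09)&(z>.24)&(z<.275))
k=(r>.06)&(r<.09)&(z>.24)&(z<.275)
if k.sum()>5:
    m=np.median(w[k],0);print("handle yaw",np.degrees(np.arctan2(m[1]-ax[1],m[0]-ax[0])))
E
python3 see.py w6
```

```text
13.275 [ 0.581  -0.0366  0.1535] 0.08531375512208227 0.0 [ 0.6 -0.2  0.1]
hubtop 4551 [ 0.5824 -0.0347  0.2109] [0.2094 0.2117]
arm 4314 [ 0.6043 -0.0046  0.204 ] [0.2031 0.2049]
handle 15935 [0.6253 0.0107 0.255 ] [0.2454 0.2605]
handle yaw 46.80692110810722
```

The hub's top is at 0.211, so its underside is at 0.171, on the shoulder. I'll raise and move over the turning grip.

Emit:
carry_out --newtons 40 --moves '[{"tx": 0,"ty": 0,"tz": 1.5,"wx": 0,"wy": 0,"wz": 0,"claw": -1},{"tx": 0,"ty": 0,"tz": 1.5,"wx": 0,"wy": 0,"wz": 0,"claw": -1},{"tx": 0,"ty": 0,"tz": 1.4,"wx": 0,"wy": 0,"wz": 0,"claw": -1},{"tx": 1.1,"ty": 1.5,"tz": 0,"wx": 0,"wy": 0,"wz": 0,"claw": -1},{"tx": 1.6,"ty": 2.3,"tz": 0,"wx": 0,"wy": 0,"wz": 0,"claw": -1},{"tx": 1.65,"ty": 2.3,"tz": 0,"wx": 0,"wy": 0,"wz": 0,"claw": -1},{"tx": 0,"ty": 0,"tz": 0,"wx": 0,"wy": 0,"wz": 0,"claw": -1},{"tx": 0,"ty": 0,"tz": 0,"wx": 0,"wy": 0,"wz": 0,"claw": -1}]'

```text
clock: 14.32
tcp_pos: [0.6243, 0.0248, 0.1969]
orientation: [-0.0, 0.889, 0.458, -0.0]
wrist_force: [0.7, 0.7, 0.3]
finger_gap: 0.0855
grip_force: 0.0
```

```bash
cat > hand.py <<'E'
from crank import *
s,c,M=wrist();t=pts(c,c["hand_eye"]);W=pts(c)
print(s["clock"],s["tcp_pos"].round(4),round(s["finger_gap"],4),s["grip_force"],s["wrist_force"].round(1),s["ft_torque"].round(2),"j",s["joint_pos"].round(2))
k=(np.hypot(t[...,0],t[...,1])<.016)&(W[...,2]>.235)&(W[...,2]<.275)
if k.sum():print("handle in tool",k.sum(),np.median(t[k],0).round(4),t[k].min(0).round(4),t[k].max(0).round(4),"z",np.median(W[k],0)[2])
E
python3 hand.py
```

```text
14.325 [0.6243 0.0248 0.1969] 0.0855 0.0 [0.7 0.7 0.3] [-0.01  0.01 -0.04] j [-0.09  0.42  0.17  1.33 -0.    2.1 ]
handle in tool 2420 [ 0.0047  0.0009 -0.0573] [-0.007  -0.0081 -0.0645] [ 0.0091  0.0098 -0.0381] z 0.25416702985978346
```

Emit:
carry_out --newtons 40 --moves '[{"tx": 0,"ty": 0,"tz": 0,"wx": 0,"wy": 0,"wz": 0,"claw": 1},{"tx": 0,"ty": 0,"tz": 0,"wx": 0,"wy": 0,"wz": 0,"claw": 1},{"tx": 0,"ty": 0,"tz": 0,"wx": 0,"wy": 0,"wz": 0,"claw": 1},{"tx": 0,"ty": 0,"tz": 0,"wx": 0,"wy": 0,"wz": 0,"claw": 1},{"tx": 0,"ty": 0,"tz": 0,"wx": 0,"wy": 0,"wz": 0,"claw": 1},{"tx": 0,"ty": 0,"tz": 0,"wx": 0,"wy": 0,"wz": 0,"claw": 1}]'

```text
clock: 15.12
tcp_pos: [0.6245, 0.0243, 0.1975]
orientation: [0.0, 0.889, 0.458, -0.0]
wrist_force: [-0.2, -0.5, 1.3]
finger_gap: 0.0166
grip_force: 39.0
```

```bash
python3 hand.py
cat > circ.py <<'E'
# usage: circ.py start_deg step_deg n dz_total(cm)
import sys,numpy as np
a,d,n,dz=map(float,sys.argv[1:]);A=np.radians(a+d*np.arange(n+1));P=np.round(7.5*np.c_[np.cos(A),np.sin(A)],2);D=np.diff(P,axis=0)
for i in range(int(n)):print([round(float(x),2) for x in D[i]],round(dz/n,3))
E
python3 circ.py 54.5 11.25 32 0
```

```text
15.125 [0.6245 0.0243 0.1975] 0.0166 38.97483240813017 [-0.2 -0.5  1.3] [-0.12  0.09 -0.04] j [-0.09  0.41  0.17  1.33 -0.    2.1 ]
handle in tool 4225 [ 0.0054  0.0002 -0.0591] [-0.0114 -0.0119 -0.0774] [ 0.0127  0.0123 -0.0375] z 0.2565568936093008
[-1.28, 0.73] 0.0
[-1.39, 0.47] 0.0
[-1.46, 0.19] 0.0
[-1.47, -0.1] 0.0
[-1.42, -0.39] 0.0
[-1.31, -0.65] 0.0
[-1.17, -0.9] 0.0
[-0.97, -1.1] 0.0
[-0.73, -1.28] 0.0
[-0.47, -1.39] 0.0
[-0.19, -1.46] 0.0
[0.1, -1.47] 0.0
[0.39, -1.42] 0.0
[0.65, -1.31] 0.0
[0.9, -1.17] 0.0
[1.1, -0.97] 0.0
[1.28, -0.73] 0.0
[1.39, -0.47] 0.0
[1.46, -0.19] 0.0
[1.47, 0.1] 0.0
[1.42, 0.39] 0.0
[1.31, 0.65] 0.0
[1.17, 0.9] 0.0
[0.97, 1.1] 0.0
[0.73, 1.28] 0.0
[0.47, 1.39] 0.0
[0.19, 1.46] 0.0
[-0.1, 1.47] 0.0
[-0.39, 1.42] 0.0
[-0.65, 1.31] 0.0
[-0.9, 1.17] 0.0
[-1.1, 0.97] 0.0
```

Gripped with 39 N. I'll wind backward an eighth of a turn at a time, rising 1.2 mm each, and watch the vertical force.

Emit:
carry_out --moves '[{"tx": -1.28,"ty": 0.73,"tz": 0.03,"wx": 0,"wy": 0,"wz": 0,"claw": 1},{"tx": -1.39,"ty": 0.47,"tz": 0.03,"wx": 0,"wy": 0,"wz": 0,"claw": 1},{"tx": -1.46,"ty": 0.19,"tz": 0.03,"wx": 0,"wy": 0,"wz": 0,"claw": 1},{"tx": -1.47,"ty": -0.1,"tz": 0.03,"wx": 0,"wy": 0,"wz": 0,"claw": 1},{"tx": 0,"ty": 0,"tz": 0,"wx": 0,"wy": 0,"wz": 0,"claw": 1}]'

```text
clock: 15.8
tcp_pos: [0.5668, 0.0377, 0.1988]
orientation: [-0.0, 0.889, 0.458, -0.0]
wrist_force: [0.6, -0.2, 0.1]
finger_gap: 0.0162
grip_force: 39.3
```

```bash
cat > scr.py <<'E'
from crank import *
import sys
s=env.get_state();c=read_camera("scene");np.savez("sc"+sys.argv[1]+".npz",**c)
p=(s["tcp_pos"][:2]-[.581,-.0365])*1e3
print(s["clock"],s["tcp_pos"].round(4),"ang",np.degrees(np.arctan2(p[1],p[0])).round(1),"r",np.hypot(*p).round(1),"grip",s["grip_force"],s["wrist_force"].round(1),s["ft_torque"].round(2))
u,v=proj(c,[.581,-.0365,.15]);u=int(round(u))
g=cv2.cvtColor(c["image"],cv2.COLOR_BGR2GRAY)
for z in(.211,.171,.125):print(z,proj(c,[.575,-.0545,z]))
print(int(v),g[int(v)-25:int(v)+25,u-2:u+3].mean(1).astype(int))
E
python3 scr.py 1
```

```text
15.8 [0.5668 0.0377 0.1988] ang 100.8 r 75.6 grip 39.26760870963335 [ 0.6 -0.2  0.1] [ 0.05  0.02 -0.01]
0.211 (np.float64(305.9925565139474), np.float64(161.7885653831168))
0.171 (np.float64(306.583544152063), np.float64(171.55739711237095))
0.125 (np.float64(307.2291869975795), np.float64(182.22966148520845))
171 [129 131 135 138 144 151 160 178 190 193 192 191 191 191 190 181 154 153
 168 156 144 135 126 119 119 126 128 125 119 119 111 109 115 118 117 104
 103  98  94  89  86  85  85  84  84  84  84  87  98 112]
```

Emit:
carry_out --moves '[{"tx": -1.42,"ty": -0.39,"tz": 0.03,"wx": 0,"wy": 0,"wz": 0,"claw": 1},{"tx": -1.31,"ty": -0.65,"tz": 0.03,"wx": 0,"wy": 0,"wz": 0,"claw": 1},{"tx": -1.17,"ty": -0.9,"tz": 0.03,"wx": 0,"wy": 0,"wz": 0,"claw": 1},{"tx": -0.97,"ty": -1.1,"tz": 0.03,"wx": 0,"wy": 0,"wz": 0,"claw": 1},{"tx": 0,"ty": 0,"tz": 0,"wx": 0,"wy": 0,"wz": 0,"claw": 1}]'

```text
clock: 16.48
tcp_pos: [0.5186, 0.0057, 0.1999]
orientation: [0.0, 0.89, 0.457, -0.001]
wrist_force: [-1.6, 1.4, -0.8]
finger_gap: 0.0166
grip_force: 39.5
```

```bash
python3 scr.py 2
```

```text
16.475 [0.5186 0.0057 0.1999] ang 145.9 r 75.3 grip 39.476308934390545 [-1.6  1.4 -0.8] [ 0.28  0.57 -0.  ]
0.211 (np.float64(305.9925565139474), np.float64(161.7885653831168))
0.171 (np.float64(306.583544152063), np.float64(171.55739711237095))
0.125 (np.float64(307.2291869975795), np.float64(182.22966148520845))
171 [128 127 127 127 128 130 144 181 194 193 192 191 191 193 193 181 145 137
 148 130 111 108 109 109 110 112 111 113 106 114 121 140 139 140 164 135
 145 147 135 109  95  94  94  94  94  93  93  95 103 113]
```

```bash
cat > prof.py <<'E'
from crank import *
import sys
for n in sys.argv[1:]:
    c={k:(v if v.ndim else v.item()) for k,v in np.load(n+".npz").items()}
    w=pts(c);u,v=map(int,proj(c,[.581,-.0365,.15]))
    for uu in(u,u+3):print(n,uu,[(r,round(1e3*w[r,uu,2]),round(1e3*np.hypot(w[r,uu,0]-.581,w[r,uu,1]+.0365))) for r in range(v-14,v+18)])
E
python3 prof.py scene0 sc1 sc2
```

```text
scene0 308 [(157, -7, 191), (158, -3, 183), (159, 198, 3), (160, 198, 2), (161, 201, 8), (162, 201, 11), (163, 196, 10), (164, 193, 11), (165, 186, 9), (166, 184, 10), (167, 182, 12), (168, 170, 6), (169, 170, 9), (170, 170, 13), (171, 171, 16), (172, 174, 23), (173, 163, 17), (174, 144, 5), (175, 148, 12), (176, 149, 16), (177, 136, 9), (178, 142, 17), (179, 133, 14), (180, 128, 13), (181, 122, 12), (182, 123, 16), (183, 125, 22), (184, 125, 25), (185, 123, 27), (186, 117, 26), (187, 109, 23), (188, 105, 23)]
scene0 311 [(157, 2, 182), (158, 2, 179), (159, 3, 173), (160, 193, 9), (161, 194, 9), (162, 193, 10), (163, 185, 8), (164, 180, 8), (165, 181, 9), (166, 173, 8), (167, 169, 8), (168, 169, 9), (169, 172, 14), (170, 173, 17), (171, 171, 19), (172, 169, 20), (173, 160, 17), (174, 153, 14), (175, 149, 15), (176, 142, 13), (177, 144, 17), (178, 134, 13), (179, 130, 13), (180, 130, 16), (181, 123, 15), (182, 122, 17), (183, 124, 22), (184, 123, 24), (185, 122, 27), (186, 119, 28), (187, 117, 30), (188, 110, 28)]
sc1 308 [(157, 211, 3), (158, 212, 6), (159, 211, 9), (160, 213, 15), (
[... 1306 characters left out ...]
12), (178, 140, 16), (179, 127, 9), (180, 132, 16), (181, 119, 10), (182, 125, 18), (183, 128, 23), (184, 124, 24), (185, 123, 26), (186, 117, 26), (187, 110, 23), (188, 106, 24)]
sc2 311 [(157, 217, 12), (158, 212, 11), (159, 212, 14), (160, 208, 14), (161, 209, 17), (162, 205, 17), (163, 203, 18), (164, 201, 20), (165, 204, 25), (166, 199, 25), (167, 197, 27), (168, 187, 21), (169, 188, 26), (170, 187, 28), (171, 178, 24), (172, 178, 27), (173, 160, 16), (174, 151, 13), (175, 152, 17), (176, 140, 11), (177, 141, 15), (178, 137, 15), (179, 131, 14), (180, 132, 18), (181, 124, 15), (182, 126, 20), (183, 126, 23), (184, 125, 26), (185, 117, 23), (186, 115, 25), (187, 113, 27), (188, 107, 26)]
```

No drop yet: the shoulder's rim is still at row 172, where 9 mm of drop would shift it about 2 rows. Continuing.

Emit:
carry_out --moves '[{"tx": -0.73,"ty": -1.28,"tz": 0.03,"wx": 0,"wy": 0,"wz": 0,"claw": 1},{"tx": -0.47,"ty": -1.39,"tz": 0.03,"wx": 0,"wy": 0,"wz": 0,"claw": 1},{"tx": -0.19,"ty": -1.46,"tz": 0.03,"wx": 0,"wy": 0,"wz": 0,"claw": 1},{"tx": 0.1,"ty": -1.47,"tz": 0.03,"wx": 0,"wy": 0,"wz": 0,"claw": 1},{"tx": 0,"ty": 0,"tz": 0,"wx": 0,"wy": 0,"wz": 0,"claw": 1}]'

```text
clock: 17.15
tcp_pos: [0.5076, -0.0506, 0.2007]
orientation: [0.0, 0.89, 0.457, 0.0]
wrist_force: [2.8, 0.9, -4.9]
finger_gap: 0.0166
grip_force: 39.2
```

```bash
cat > prof.py <<'E'
from crank import *
import sys
for n in sys.argv[1:]:
    c={k:(v if v.ndim else v.item()) for k,v in np.load(n+".npz").items()}
    w=pts(c);u,v=map(int,proj(c,[.581,-.0365,.15]));v-=1
    q=[]
    for r in range(v-4,v+10):
        W=w[r,u-8:u+7];ok=(W[:,2]>.13)&(W[:,2]<.19);rad=np.hypot(W[:,0]-.581,W[:,1]+.0365)*1e3
        q.append((r,int(np.nanmedian(W[:,2])*1e3),int(np.nanmedian(rad))))
    print(n,q)
E
python3 scr.py 3|head -1;python3 prof.py scene0 sc1 sc2 sc3
```

```text
17.15 [ 0.5076 -0.0506  0.2007] ang -169.1 r 74.7 grip 39.18633931316435 [ 2.8  0.9 -4.9] [ 0.1  -0.35  0.  ]
scene0 [(166, 173, 10), (167, 173, 11), (168, 170, 11), (169, 171, 13), (170, 169, 16), (171, 168, 19), (172, 165, 21), (173, 152, 16), (174, 148, 15), (175, 143, 14), (176, 140, 15), (177, 134, 14), (178, 131, 15), (179, 127, 14)]
sc1 [(166, 195, 23), (167, 192, 25), (168, 187, 28), (169, 186, 39), (170, 179, 46), (171, 176, 52), (172, 172, 57), (173, 159, 57), (174, 149, 58), (175, 147, 55), (176, 145, 22), (177, 142, 19), (178, 136, 16), (179, 127, 14)]
sc2 [(166, 192, 21), (167, 185, 20), (168, 184, 20), (169, 178, 19), (170, 172, 20), (171, 170, 21), (172, 157, 21), (173, 153, 16), (174, 147, 13), (175, 141, 15), (176, 141, 16), (177, 134, 14), (178, 129, 15), (179, 127, 13)]
sc3 [(166, 192, 19), (167, 187, 19), (168, 183, 18), (169, 178, 21), (170, 174, 20), (171, 171, 22), (172, 166, 19), (173, 148, 13), (174, 147, 15), (175, 143, 14), (176, 136, 15), (177, 135, 14), (178, 127, 14), (179, 125, 14)]
```

Emit:
carry_out --moves '[{"tx": 0.39,"ty": -1.42,"tz": 0.02,"wx": 0,"wy": 0,"wz": 0,"claw": 1},{"tx": 0.65,"ty": -1.31,"tz": 0.02,"wx": 0,"wy": 0,"wz": 0,"claw": 1},{"tx": 0.9,"ty": -1.17,"tz": 0.02,"wx": 0,"wy": 0,"wz": 0,"claw": 1},{"tx": 1.1,"ty": -0.97,"tz": 0.02,"wx": 0,"wy": 0,"wz": 0,"claw": 1},{"tx": 0,"ty": 0,"tz": 0,"wx": 0,"wy": 0,"wz": 0,"claw": 1}]'

```text
clock: 17.82
tcp_pos: [0.5385, -0.0981, 0.2014]
orientation: [-0.001, 0.889, 0.458, 0.001]
wrist_force: [2.5, 4.8, -4.3]
finger_gap: 0.017
grip_force: 39.2
```

```bash
python3 scr.py 4|head -1;python3 prof.py sc4; python3 hand.py
```

```text
17.825 [ 0.5385 -0.0981  0.2014] ang -124.6 r 74.9 grip 39.17497320100665 [ 2.5  4.8 -4.3] [ 0.89 -0.51 -0.05]
sc4 [(166, 274, 87), (167, 196, 25), (168, 191, 24), (169, 184, 21), (170, 180, 22), (171, 174, 20), (172, 166, 21), (173, 156, 15), (174, 146, 15), (175, 142, 13), (176, 141, 14), (177, 133, 13), (178, 133, 14), (179, 127, 14)]
17.875 [ 0.538  -0.0978  0.2014] 0.0168 39.180741403251886 [ 3.2  4.  -4.6] [ 0.91 -0.56 -0.02] j [-0.33  0.26 -0.04  1.28  0.    1.86]
handle in tool 4340 [ 0.0059  0.0002 -0.0581] [-0.0114 -0.0119 -0.0736] [ 0.0125  0.0119 -0.0336] z 0.25948644001291543
```

A 5 N inward side force says the true axis lies slightly further toward +x, +y. I'll fold a 0.7 mm correction into the next eighth.

Emit:
carry_out --moves '[{"tx": 1.3,"ty": -0.69,"tz": 0.02,"wx": 0,"wy": 0,"wz": 0,"claw": 1},{"tx": 1.41,"ty": -0.43,"tz": 0.02,"wx": 0,"wy": 0,"wz": 0,"claw": 1},{"tx": 1.46,"ty": -0.19,"tz": 0.02,"wx": 0,"wy": 0,"wz": 0,"claw": 1},{"tx": 1.47,"ty": 0.1,"tz": 0.02,"wx": 0,"wy": 0,"wz": 0,"claw": 1},{"tx": 0,"ty": 0,"tz": 0,"wx": 0,"wy": 0,"wz": 0,"claw": 1}]'

```text
clock: 18.55
tcp_pos: [0.5935, -0.1097, 0.2013]
orientation: [-0.001, 0.889, 0.458, -0.001]
wrist_force: [-1.3, 4.2, -4.6]
finger_gap: 0.0167
grip_force: 39.3
```

```bash
python3 scr.py 5|head -1;python3 prof.py sc5; python3 hand.py
```

```text
18.55 [ 0.5935 -0.1097  0.2013] ang -80.3 r 74.3 grip 39.30063731968403 [-1.3  4.2 -4.6] [ 0.68  0.15 -0.01]
sc5 [(166, 254, 72), (167, 248, 71), (168, 243, 75), (169, 241, 76), (170, 236, 74), (171, 178, 75), (172, 170, 76), (173, 154, 76), (174, 154, 77), (175, 146, 18), (176, 140, 15), (177, 138, 15), (178, 132, 15), (179, 131, 17)]
18.6 [ 0.5931 -0.1098  0.2015] 0.0167 39.26642848178744 [-0.8  4.1 -4.2] [0.73 0.2  0.  ] j [-0.32  0.37  0.12  1.32 -0.    1.87]
handle in tool 4332 [ 0.0058  0.0002 -0.058 ] [-0.0112 -0.0119 -0.0735] [ 0.0125  0.0123 -0.0336] z 0.2594912971034561
```

A steady 4.5 N downward pull suggests the screw may be hanging in the socket by friction. I'll release so that it settles, then measure the hub height.

Emit:
carry_out --moves '[{"tx": 0,"ty": 0,"tz": 0,"wx": 0,"wy": 0,"wz": 0,"claw": 0.3},{"tx": 0,"ty": 0,"tz": 0,"wx": 0,"wy": 0,"wz": 0,"claw": 0.3},{"tx": 0,"ty": 0,"tz": 0,"wx": 0,"wy": 0,"wz": 0,"claw": 0.3}]'

```text
clock: 19.02
tcp_pos: [0.594, -0.1106, 0.2036]
orientation: [0.001, 0.889, 0.457, 0.001]
wrist_force: [0.3, 0.9, -0.4]
finger_gap: 0.0303
grip_force: 0.0
```

```bash
python3 scr.py 6|head -1;python3 prof.py sc6; python3 hand.py
python3 - <<'E'
from crank import *
for n in("sc1","sc2","sc3","sc4","sc5","sc6"):
    c={k:(v if v.ndim else v.item()) for k,v in np.load(n+".npz").items()};w=pts(c)
    r=np.hypot(w[...,0]-.581,w[...,1]+.0365);k=(r<.014)&(w[...,2]>.19)&(w[...,2]<.225)&(c["image"].min(-1)>90);print(n,k.sum(),np.median(w[k][:,2]))
E
```

```text
19.025 [ 0.594  -0.1106  0.2036] ang -80.0 r 75.3 grip 0.0 [ 0.3  0.9 -0.4] [-0.01  0.01  0.05]
sc6 [(166, 248, 72), (167, 245, 70), (168, 243, 71), (169, 239, 73), (170, 237, 73), (171, 201, 73), (172, 201, 76), (173, 171, 75), (174, 150, 18), (175, 149, 18), (176, 143, 18), (177, 138, 15), (178, 135, 16), (179, 128, 17)]
19.075 [ 0.5939 -0.1105  0.2034] 0.0296 0.0 [ 0.4 -0.2  0.4] [ 0.   -0.01 -0.03] j [-0.32  0.37  0.12  1.32 -0.    1.87]
handle in tool 2473 [ 0.0037 -0.001  -0.0485] [-0.0067 -0.0158 -0.0648] [ 0.0096  0.0159 -0.0316] z 0.251865216399461
sc1 62 0.21233152856999776
sc2 68 0.21253557134832646
sc3 65 0.21301335145351108
sc4 14 0.21365813371041087
sc5 0 nan
sc6 0 nan
  return _methods._mean(a, axis=axis, dtype=dtype,
  ret = ret.dtype.type(ret / rcount)
```

```bash
sed -i 's/^rep("handle.*$//' see.py; python3 see.py w7
python3 - <<'E'
from crank import *
c={k:(v if v.ndim else v.item()) for k,v in np.load("w7.npz").items()};t=pts(c,c["hand_eye"]);W=pts(c)
k=(np.hypot(t[...,0],t[...,1])<.007)&(c["image"].min(-1)>90)&(W[...,2]>.2);print("pin top",k.sum(),np.median(W[k],0))
cv2.imwrite("pics/w7.png",c["image"])
E
```

```text
19.125 [ 0.5938 -0.1103  0.2032] 0.02966926003872242 0.0 [ 1.  -0.5 -0.1]
hubtop 3015 [ 0.5824 -0.0351  0.207 ] [0.2057 0.2079]
arm 4055 [ 0.5812 -0.0009  0.2009] [0.1995 0.2097]
handle yaw -75.79973770467527
pin top 654 [ 0.59386367 -0.10955239  0.25590838]
```

Released, the crank fell: the hub's top went to 0.207 against 0.211 at the start, so the screw has dropped and now sits about 2 to 3 mm up its thread. The axis is about 0.8 mm further +y than I assumed. I'll regrip lower and re-centred.

Emit:
carry_out --newtons 40 --moves '[{"tx": 0,"ty": 0.07,"tz": -0.4,"wx": 0,"wy": 0,"wz": 0,"claw": 0.3},{"tx": 0,"ty": 0,"tz": -0.5,"wx": 0,"wy": 0,"wz": 0,"claw": 0.3},{"tx": 0,"ty": 0,"tz": 0,"wx": 0,"wy": 0,"wz": 0,"claw": 0.3},{"tx": 0,"ty": 0,"tz": 0,"wx": 0,"wy": 0,"wz": 0,"claw": 1},{"tx": 0,"ty": 0,"tz": 0,"wx": 0,"wy": 0,"wz": 0,"claw": 1},{"tx": 0,"ty": 0,"tz": 0,"wx": 0,"wy": 0,"wz": 0,"claw": 1}]'

```text
clock: 19.92
tcp_pos: [0.5936, -0.1091, 0.1936]
orientation: [-0.0, 0.889, 0.458, 0.0]
wrist_force: [-1.2, -0.0, -1.1]
finger_gap: 0.0168
grip_force: 39.0
```

```bash
sed -i 's/-.0365\])\*1e3/-.0357])*1e3/' scr.py; python3 scr.py 7|head -1; python3 circ.py -80 -11.25 32 0
```

```text
19.925 [ 0.5936 -0.1091  0.1936] ang -80.2 r 74.5 grip 38.976879213005304 [-1.2 -0.  -1.1] [ 0.04 -0.05  0.02]
[-1.46, -0.11] 0.0
[-1.46, 0.18] 0.0
[-1.4, 0.46] 0.0
[-1.28, 0.72] 0.0
[-1.12, 0.95] 0.0
[-0.91, 1.16] 0.0
[-0.66, 1.31] 0.0
[-0.4, 1.42] 0.0
[-0.11, 1.46] 0.0
[0.18, 1.46] 0.0
[0.46, 1.4] 0.0
[0.72, 1.28] 0.0
[0.95, 1.12] 0.0
[1.16, 0.91] 0.0
[1.31, 0.66] 0.0
[1.42, 0.4] 0.0
[1.46, 0.11] 0.0
[1.46, -0.18] 0.0
[1.4, -0.46] 0.0
[1.28, -0.72] 0.0
[1.12, -0.95] 0.0
[0.91, -1.16] 0.0
[0.66, -1.31] 0.0
[0.4, -1.42] 0.0
[0.11, -1.46] 0.0
[-0.18, -1.46] 0.0
[-0.46, -1.4] 0.0
[-0.72, -1.28] 0.0
[-0.95, -1.12] 0.0
[-1.16, -0.91] 0.0
[-1.31, -0.66] 0.0
[-1.42, -0.4] 0.0
```

Winding forward (clockwise), sinking 0.3 mm per row.

Emit:
carry_out --moves '[{"tx": -1.46,"ty": -0.11,"tz": -0.03,"wx": 0,"wy": 0,"wz": 0,"claw": 1},{"tx": -1.46,"ty": 0.18,"tz": -0.03,"wx": 0,"wy": 0,"wz": 0,"claw": 1},{"tx": -1.4,"ty": 0.46,"tz": -0.03,"wx": 0,"wy": 0,"wz": 0,"claw": 1},{"tx": -1.28,"ty": 0.72,"tz": -0.03,"wx": 0,"wy": 0,"wz": 0,"claw": 1},{"tx": -1.12,"ty": 0.95,"tz": -0.03,"wx": 0,"wy": 0,"wz": 0,"claw": 1},{"tx": -0.91,"ty": 1.16,"tz": -0.03,"wx": 0,"wy": 0,"wz": 0,"claw": 1},{"tx": -0.66,"ty": 1.31,"tz": -0.03,"wx": 0,"wy": 0,"wz": 0,"claw": 1},{"tx": 0,"ty": 0,"tz": 0,"wx": 0,"wy": 0,"wz": 0,"claw": 1}]'

```text
clock: 20.98
tcp_pos: [0.5104, -0.0612, 0.1917]
orientation: [-0.0, 0.889, 0.458, 0.0]
wrist_force: [2.4, 1.0, 0.9]
finger_gap: 0.0163
grip_force: 39.3
```

```bash
python3 scr.py 8|head -1;python3 see.py w8
```

```text
20.975 [ 0.5104 -0.0612  0.1917] ang -160.1 r 75.1 grip 39.28932527080178 [2.4 1.  0.9] [ 0.17 -0.26 -0.04]
21.025 [ 0.5106 -0.0618  0.1916] 0.016584992670334548 39.316816963255405 [0.7 0.8 0.2]
hubtop 3945 [ 0.5809 -0.0355  0.2054] [0.204  0.2064]
arm 5964 [ 0.6181 -0.0241  0.2005] [0.1979 0.2083]
handle yaw -164.5597593630422
```

Emit:
carry_out --moves '[{"tx": -0.4,"ty": 1.42,"tz": -0.03,"wx": 0,"wy": 0,"wz": 0,"claw": 1},{"tx": -0.11,"ty": 1.46,"tz": -0.03,"wx": 0,"wy": 0,"wz": 0,"claw": 1},{"tx": 0.18,"ty": 1.46,"tz": -0.03,"wx": 0,"wy": 0,"wz": 0,"claw": 1},{"tx": 0.46,"ty": 1.4,"tz": -0.03,"wx": 0,"wy": 0,"wz": 0,"claw": 1},{"tx": 0.72,"ty": 1.28,"tz": -0.03,"wx": 0,"wy": 0,"wz": 0,"claw": 1},{"tx": 0.95,"ty": 1.12,"tz": -0.03,"wx": 0,"wy": 0,"wz": 0,"claw": 1},{"tx": 1.16,"ty": 0.91,"tz": -0.03,"wx": 0,"wy": 0,"wz": 0,"claw": 1},{"tx": 1.31,"ty": 0.66,"tz": -0.03,"wx": 0,"wy": 0,"wz": 0,"claw": 1}]'

```text
clock: 22.08
tcp_pos: [0.5539, 0.0352, 0.189]
orientation: [-0.0, 0.889, 0.458, -0.0]
wrist_force: [1.2, -3.9, 2.0]
finger_gap: 0.0169
grip_force: 39.5
```

Emit:
carry_out --moves '[{"tx": 1.42,"ty": 0.4,"tz": -0.03,"wx": 0,"wy": 0,"wz": 0,"claw": 1},{"tx": 1.46,"ty": 0.11,"tz": -0.03,"wx": 0,"wy": 0,"wz": 0,"claw": 1},{"tx": 1.46,"ty": -0.18,"tz": -0.03,"wx": 0,"wy": 0,"wz": 0,"claw": 1},{"tx": 1.4,"ty": -0.46,"tz": -0.03,"wx": 0,"wy": 0,"wz": 0,"claw": 1},{"tx": 1.28,"ty": -0.72,"tz": -0.03,"wx": 0,"wy": 0,"wz": 0,"claw": 1},{"tx": 0,"ty": 0,"tz": 0,"wx": 0,"wy": 0,"wz": 0,"claw": 1}]'

```text
clock: 22.82
tcp_pos: [0.6252, 0.0257, 0.1874]
orientation: [0.0, 0.889, 0.457, 0.001]
wrist_force: [0.7, 0.8, 2.8]
finger_gap: 0.0168
grip_force: 39.6
```

```bash
python3 scr.py 9|head -1;python3 see.py w9
```

```text
22.825 [0.6252 0.0257 0.1874] ang 54.3 r 75.6 grip 39.61007472127676 [0.7 0.8 2.8] [ 0.13 -0.2   0.05]
22.875 [0.6245 0.026  0.1875] 0.016751278346375468 39.58693077787757 [1.5 1.9 2. ]
hubtop 1005 [ 0.586  -0.0289  0.2011] [0.1995 0.202 ]
arm 51 [ 0.5977 -0.0169  0.1942] [0.193  0.1951]
handle yaw 55.04274602272487
```

Emit:
carry_out --moves '[{"tx": 1.12,"ty": -0.95,"tz": -0.03,"wx": 0,"wy": 0,"wz": 0,"claw": 1},{"tx": 0.91,"ty": -1.16,"tz": -0.03,"wx": 0,"wy": 0,"wz": 0,"claw": 1},{"tx": 0.66,"ty": -1.31,"tz": -0.03,"wx": 0,"wy": 0,"wz": 0,"claw": 1},{"tx": 0.4,"ty": -1.42,"tz": -0.03,"wx": 0,"wy": 0,"wz": 0,"claw": 1},{"tx": 0.11,"ty": -1.46,"tz": -0.03,"wx": 0,"wy": 0,"wz": 0,"claw": 1},{"tx": -0.18,"ty": -1.46,"tz": -0.03,"wx": 0,"wy": 0,"wz": 0,"claw": 1},{"tx": -0.46,"ty": -1.4,"tz": -0.03,"wx": 0,"wy": 0,"wz": 0,"claw": 1},{"tx": -0.72,"ty": -1.28,"tz": -0.03,"wx": 0,"wy": 0,"wz": 0,"claw": 1}]'

```text
clock: 23.92
tcp_pos: [0.6416, -0.0796, 0.1853]
orientation: [0.0, 0.889, 0.458, -0.0]
wrist_force: [0.6, 0.2, 2.7]
finger_gap: 0.0167
grip_force: 39.5
```

Emit:
carry_out --moves '[{"tx": -0.95,"ty": -1.12,"tz": -0.03,"wx": 0,"wy": 0,"wz": 0,"claw": 1},{"tx": -1.16,"ty": -0.91,"tz": -0.03,"wx": 0,"wy": 0,"wz": 0,"claw": 1},{"tx": -1.31,"ty": -0.66,"tz": -0.03,"wx": 0,"wy": 0,"wz": 0,"claw": 1},{"tx": -1.42,"ty": -0.4,"tz": -0.03,"wx": 0,"wy": 0,"wz": 0,"claw": 1},{"tx": -1.46,"ty": -0.11,"tz": -0.03,"wx": 0,"wy": 0,"wz": 0,"claw": 1},{"tx": 0,"ty": 0,"tz": 0,"wx": 0,"wy": 0,"wz": 0,"claw": 1}]'

```text
clock: 24.68
tcp_pos: [0.5769, -0.1102, 0.1836]
orientation: [-0.001, 0.889, 0.458, -0.001]
wrist_force: [0.5, -0.0, 1.7]
finger_gap: 0.0166
grip_force: 39.5
```

```bash
python3 scr.py 10|head -1;python3 see.py w10
```

```text
24.675 [ 0.5769 -0.1102  0.1836] ang -93.1 r 74.6 grip 39.492714777588844 [ 0.5 -0.   1.7] [-0.18  0.07  0.03]
24.725 [ 0.5778 -0.1102  0.1836] 0.01667463498510023 39.48147386312485 [ 0.5 -0.9  0.8]
hubtop 3644 [ 0.5828 -0.0354  0.1972] [0.1959 0.1981]
arm 5797 [0.5827 0.0047 0.1918] [0.1897 0.1998]
handle yaw -88.48019350576932
```

Emit:
carry_out --moves '[{"tx": -1.46,"ty": 0.18,"tz": -0.03,"wx": 0,"wy": 0,"wz": 0,"claw": 1},{"tx": -1.4,"ty": 0.46,"tz": -0.03,"wx": 0,"wy": 0,"wz": 0,"claw": 1},{"tx": -1.28,"ty": 0.72,"tz": -0.03,"wx": 0,"wy": 0,"wz": 0,"claw": 1},{"tx": -1.12,"ty": 0.95,"tz": -0.03,"wx": 0,"wy": 0,"wz": 0,"claw": 1},{"tx": -0.91,"ty": 1.16,"tz": -0.03,"wx": 0,"wy": 0,"wz": 0,"claw": 1},{"tx": -0.66,"ty": 1.31,"tz": -0.03,"wx": 0,"wy": 0,"wz": 0,"claw": 1},{"tx": -0.4,"ty": 1.42,"tz": -0.03,"wx": 0,"wy": 0,"wz": 0,"claw": 1},{"tx": -0.11,"ty": 1.46,"tz": -0.03,"wx": 0,"wy": 0,"wz": 0,"claw": 1}]'

```text
clock: 25.78
tcp_pos: [0.5059, -0.0327, 0.1813]
orientation: [0.0, 0.889, 0.458, 0.0]
wrist_force: [5.3, -1.0, -3.1]
finger_gap: 0.0166
grip_force: 39.2
```

Emit:
carry_out --moves '[{"tx": 0,"ty": 0,"tz": 0,"wx": 0,"wy": 0,"wz": 0,"claw": 1},{"tx": 0,"ty": 0,"tz": 0,"wx": 0,"wy": 0,"wz": 0,"claw": 1},{"tx": 0,"ty": 0,"tz": 0,"wx": 0,"wy": 0,"wz": 0,"claw": 1}]'

```text
clock: 26.15
tcp_pos: [0.5057, -0.0339, 0.1812]
orientation: [-0.0, 0.889, 0.458, -0.0]
wrist_force: [3.3, -0.1, -0.9]
finger_gap: 0.0167
grip_force: 39.3
```

```bash
python3 scr.py 11|head -1;python3 see.py w11; python3 prof.py scene0 sc8 sc10 sc11
python3 - <<'E'
from crank import *
# absolute reference: fixed column top / boss in the same wrist views
for n in("w2","w6","w7","w8","w11"):
    c={k:(v if v.ndim else v.item()) for k,v in np.load(n+".npz").items()};w=pts(c)
    d=w[...,:2]-[.581,-.036];r=np.hypot(d[...,0],d[...,1]);z=w[...,2]
    k=(z>.10)&(z<.135)&(r<.08);m=(z>.0)&(z<.025)&(r>.03)&(r<.1)
    b=(z<.012)&(z>-.012)
    print(n,k.sum(),np.median(z[k]) if k.any() else 0,"foot",np.median(z[m]) if m.any() else 0,"bench",np.median(z[b]))
E
```

```text
26.15 [ 0.5057 -0.0339  0.1812] ang 178.7 r 75.3 grip 39.31316060945392 [ 3.3 -0.1 -0.9] [ 0.04 -0.65 -0.04]
26.2 [ 0.5057 -0.034   0.1812] 0.016762714950185234 39.30863102898002 [ 4.  -0.3 -1.9]
hubtop 3493 [ 0.5808 -0.0351  0.1949] [0.1935 0.1959]
arm 5513 [ 0.6212 -0.0345  0.1895] [0.1874 0.1975]
handle yaw 171.7994480717696
scene0 [(166, 173, 10), (167, 173, 11), (168, 170, 11), (169, 171, 13), (170, 169, 16), (171, 168, 19), (172, 165, 21), (173, 152, 16), (174, 148, 15), (175, 143, 14), (176, 140, 15), (177, 134, 14), (178, 131, 15), (179, 127, 14)]
sc8 [(166, 193, 20), (167, 187, 19), (168, 182, 20), (169, 177, 20), (170, 175, 21), (171, 171, 19), (172, 164, 19), (173, 161, 23), (174, 150, 17), (175, 140, 13), (176, 140, 14), (177, 136, 14), (178, 127, 15), (179, 126, 13)]
sc10 [(166, 266, 80), (167, 262, 80), (168, 260, 82), (169, 253, 79), (170, 249, 80), (171, 247, 80), (172, 243, 80), (173, 239, 82), (174, 236, 82), (175, 234, 84), (176, 231, 85), (177, 228, 85), (178, 222, 83), (179, 218, 86)]
sc11 [(166, 188, 18), (167, 185, 18), (168, 184, 20), (169, 181, 22), (170, 177, 22), (171, 172, 21), (172, 169, 21), (173, 164, 21), (174, 158, 20), (175, 154, 18), (176, 149, 19), (177, 137, 14), (178, 130, 15), (179, 125, 14)]
w2 3152 0.12036506623069362 foot 0.011109570150148462 bench 0.0018931456253807322
w6 7271 0.12024779099171021 foot 0.01281061073379966 bench 0.00018689631484353209
w7 6041 0.12034476866128674 foot 0.012652975941972011 bench 0.0008158647291341969
w8 3500 0.12062203127495164 foot 0.012338131075002312 bench 0.00046514050650758865
w11 4671 0.12034669605595172 foot 0.01252915846855901 bench 0.00030524480681731747
```

The hub's top is at 0.195, and the rim shift in the scene camera agrees: the screw is about 10 mm below the drop level and at rest, held with 39 N. Handing in.

```bash
python3 -c "
from workcell import env
print(env.hand_in())"
```

```text
the job is handed in; nothing more can be done
None
```

I handed the job in, but no pass or fail came back. By camera the crank is home on the head, the screw dropped and was wound forward to about 10 mm below the drop level, and the arm holds the crank still by its grip at about 39 N.

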